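# Rosette panel into the newel's recess

### The arm

A 6-joint arm with a two-finger parallel gripper is mounted at the origin on the work surface. World frame = base frame: x ahead of the robot, y to its left, z up, the work surface at z = 0. Lengths are in mm, angles in rad, forces in N, time in s.
With the tool pointing down it reaches from about 350 to 975 mm from the base axis. Payload 7.1 kg.
Tool frame: the origin (TCP) lies midway between the tips of the shut fingers; the grasp point (between the pads) lies 19 mm behind it (ctrl.hold_point_z is the distance from the TCP to the grasp point, in mm); z points along the fingers, y is the direction in which the jaws open and shut (so a half turn about z gives the same grasp; the last joint's range is limited). The gripper opens to 88 mm and grips with 3 to 60 N. Pads are 20 mm wide; open, the fingers measure 115 mm over their backs; the gripper's body (75 mm by 178 mm) begins 61 mm behind the grasp point.
Start: joints at [1.177, 0.423, 1.63, -0, 1.089, -0.019], TCP at [228.772, 581.608, 222.675] pointing down, gripper open.
Joint ranges: [-3, 3], [-0.9, 2.11], [0.09, 2.58], [-1.31, 4.45], [0.11, 2.69], [-2.54, 2.54]. Speed limits (rad/s): [2.39, 2.39, 3.01, 3.14, 3.14, 3.14].

### API

Orientations are given as a rotation vector (axis times angle).
In Python, from workcell import ctrl, eyes gives the robot as it stands.
- The arm moves only by the tool move_arm, never from a script. Its argument "deltas" is a list of rows, each a list of 6 numbers: the shift along the tool's x, y, z in mm, then the turn, a rotation vector about the tool's x, y, z in rad. A call has 1 to 5 rows; each row shifts and turns the pose as measured when the row begins, along the tool's axes as they then stand; what a row does not reach is not made up. A row lasts 1/12 s, in which the tool goes at most 41.7 mm and 7.16 degrees, less where a joint would pass 70% of its speed; a pose out of reach is approached as far as the arm can. A call is refused whole if a number of a shift passes 41.7 or a number of a turn 0.125, either way. A call with a gripper value outside its range is refused whole. "hand" is the closure, from -1 (fully open) to 1 (shut), set as the call begins (left out, the last holds). The fingers move at their own pace and stop on an object; the grip force is fixed at half the most. Time passes only in rows, so rows that do not move let the fingers close. It gives the time, the measured TCP pose, the force and the opening at its end, in the units of the state.
- ctrl.get_obs(): the state, without advancing time (a new reading comes with each control period).
- eyes.get_image(name): name is "scene" or "top" or "wrist"; returns a dict with "frame" (384x512x3 uint8, red, green, blue), "range_z" (384x512 float32, mm along the optical axis (not along the pixel's ray), 0 where there is no reading), "fx", "fy", "cx", "cy" (pixels), "cam_to_world" (4x4, takes a point from camera to world coordinates). Camera axes: x right, y down, z forward; pixel columns grow to the right and rows downward; lengths in mm; the calibration is good to about 2 mm. A picture is of the moment at which its call begins.
- ctrl.close_job(): hands the job in, once; it reports no verdict.
The state is a dict: "t": time; "qpos": joint angles; "qvel": joint speeds; "joint_torque": joint torques, N m; "ee_pos": TCP position; "orientation": TCP orientation; "ft_force": force on the tool from outside, world axes, zero at the start; "moment": the same for the moment, N m; "width": finger opening in mm.
Only numpy, scipy, OpenCV 4.12 (cv2) and the standard library are available. Lean on these libraries where they do the work, as an engineer would, in place of code of your own. Each camera call takes 0.05 s, during which the arm holds its last target.

### The job

The plaster newel in the turning jig has one recessed face: turn it between its centres until the recess faces straight up. Then take the rosette panel that stands on its end on the bench and lay it into the recess, rosette up, fully home and flat, and let go. Leave everything else on the bench where it is.

Things in the scene. Friction and masses are not known exactly. Their poses are not given: they have to be found in the camera images.
- jig: Fixed wooden turning jig; place and yaw vary. Origin: centre of the underside of its bed (110 x 360 x 20 mm, the 360 along its y). Two wooden posts, 50 mm in x, 30 mm in y, tops 120 mm above the bench, at y = -152 and +152 mm, carry the steel centres. The newel's axis is parallel to the jig's y, 100 mm above the bench.
- newel (a joint): Angle in rad of the plaster newel (0.9 kg), which turns without stops between the jig's centres, about the jig's +y axis by the right-hand rule: 0 (or any whole number of turns, 2 pi each) when its recess faces straight up, pi/2 when it faces along the jig's +x, pi when down. It stays where it is left: about 0.3 Nm of friction.
- recess (a point): Centre of the floor of the recess in one face of the newel's square block (80 x 80 mm, jig y = -115 to +15 mm); turns with the newel. Its z points out of the recess, its y along the jig's +y. The recess is 96 mm (y) x 66 mm (x), 12 mm deep, at the middle of the face (jig y = -50); its floor is 28 mm from the newel's axis, the face around it 40 mm.
- neck (a point): Point on the newel's axis in its plain round neck (50 mm diameter, jig y = +27 to +120 mm), at jig y = +80, 100 mm above the bench; turns with the newel. The neck can be gripped across its diameter and turned with the hand. Collars: 64 mm diameter at y = 15 to 27, 58 mm at 120 to 126.
- panel: Plaster panel, 36 mm thick (x) x 60 mm wide (y) x 90 mm long (z), about 0.24 kg. At the start it stands upright on one 36 x 60 mm end. Origin: centre of that end. The +x face carries a round rosette, 50 mm across, about 10 mm proud; the -x face (back) is plain. The only panel with a rosette; its position and yaw vary, the rosette facing away from the robot or sideways.
- panel_back (a point): Centre of the panel's plain back face; axes as the panel's, so +x points through the panel towards the rosette.
- blank: Bystander: plain plaster slab lying flat, 90 x 60 x 30 mm high, no rosette. Origin: centre of the underside.
- moulding: Bystander: short piece of plaster moulding lying flat, 100 x 50 mm, 30 mm high, round bead on top. Origin: centre of the underside.
- spatula: Bystander: spatula, 170 mm long, lying along its x. Origin: on its underside near its middle.
- mallet: Bystander: hammer with a wooden handle, about 200 mm long, lying along its x. Origin: on its underside near its middle.
- bowl: Bystander: black rubber mixing bowl, 120 mm across the rim, 65 mm high. Origin: centre of the underside.
- bottle: Bystander: green bottle, 64 mm diameter, 170 mm high, standing. Origin: centre of the underside.
- rose: Bystander: round plaster ceiling-rose cast, 80 mm diameter, 32 mm high. Origin: centre of the underside.
There are look-alikes about, which are no part of the job. What is shaped like the panel but black or red is not meant.

How it is judged:
By the outcome, as a careful person would: the job done as asked, in the order asked, and still so for the second after the job is handed in, with the robot touching nothing.
It also fails if it takes over 72 s, if anything falls off the work surface, if the arm or the gripper's body presses on something with over 40 N, if the wrist force passes 120 N, or if a joint passes its speed limit or range.

## Working session

There is one attempt and no reset: what is moved stays moved. The work goes in short steps, Python scripts to look and compute and a tool call to move; the robot and the scene stay as the last step left them, time stands still between calls to the robot, and variables do not carry over. Pictures are saved under pics/ and viewed, and the job is handed in when it is done.

Besides the shell and the picture viewer there is one more tool, called by a JSON object that holds its "op" and its "data". move_arm: Moves the arm, as the interface text tells. Its arguments: {"type":"object","properties":{"deltas":{"type":"array"},"hand":{"type":"number"}},"required":["deltas"]}

```bash
ls; mkdir -p pics
python3 - <<'E'
from workcell import ctrl, eyes
import cv2,numpy as np,pickle
o=ctrl.get_obs();print(o, ctrl.hold_point_z)
for n in["scene","top","wrist"]:
    d=eyes.get_image(n);cv2.imwrite(f"pics/{n}0.png",d["frame"][:,:,::-1]);pickle.dump(d,open(f"{n}0.pkl","wb"))
    print(n,d["fx"],d["cx"],d["cy"],np.round(d["cam_to_world"],3).tolist())
E
```

```text
pics
{'t': 0.0, 'qpos': array([ 1.17701876e+00,  4.23838618e-01,  1.63066787e+00, -2.44610329e-05,
        1.08859517e+00, -1.89805436e-02]), 'qvel': array([ 0.00126911, -0.00153401, -0.00183937,  0.00154397, -0.00061594,
       -0.00208787]), 'joint_torque': array([ 1.34336118e-03, -5.44638097e+01, -2.73667198e+01,  6.45095645e-02,
        2.27883953e-02, -1.64749131e-04]), 'ee_pos': array([228.56425764, 581.1220417 , 221.91177523]), 'orientation': array([-5.85218631e-01, -3.08630986e+00,  2.32681067e-03]), 'ft_force': array([ 0.90659507, -0.17713577, -0.22131842]), 'moment': array([ 0.00457404, -0.03430898, -0.00917015]), 'width': 87.84955781652496} 18.700000000000003
scene 386.3401851618059 255.06777903964692 188.18711929390977 [[-0.688, 0.48, -0.544, 1140.419], [0.725, 0.439, -0.531, 552.542], [-0.016, -0.76, -0.65, 793.404], [0.0, 0.0, 0.0, 1.0]]
top 360.8790552639698 256.10284578043553 193.87191058633098 [[0.077, -0.974, 0.215, 328.326], [-0.997, -0.075, 0.02, -19.507], [-0.003, -0.216, -0.976, 1253.443], [0.0, 0.0, 0.0, 1.0]]
wrist 265.2953599025957 253.37979808294386 194.91586562459304 [[0.366, 0.891, 0.267, 154.737], [0.931, -0.35, -0.107, 610.337], [-0.002, 0.288, -0.958, 386.323], [0.0, 0.0, 0.0, 1.0]]
```

View pics/scene0.png

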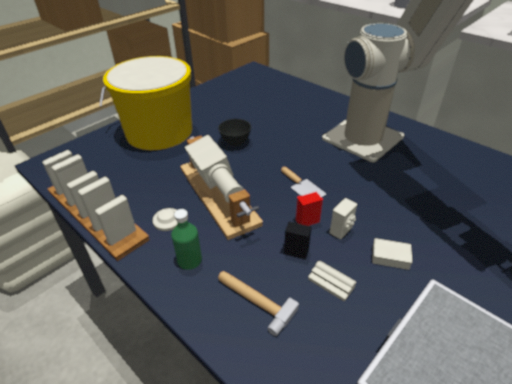

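View pics/top0.png

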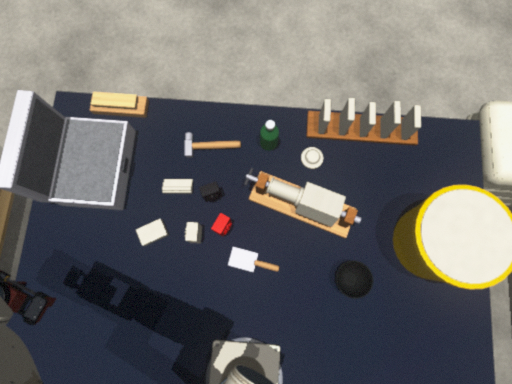

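View pics/wrist0.png

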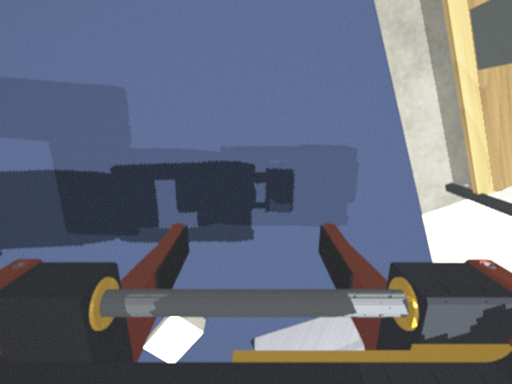

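Run:
```python
import cv2,numpy as np
s=cv2.imread("pics/scene0.png");t=cv2.imread("pics/top0.png")
a=cv2.resize(s[120:250,150:380],None,fx=3.4,fy=3.4,interpolation=cv2.INTER_CUBIC);cv2.imwrite("pics/s_crop.png",a)
a=cv2.resize(t[150:280,120:370],None,fx=3.2,fy=3.2,interpolation=cv2.INTER_CUBIC);cv2.imwrite("pics/t_crop.png",a)
```

```text
(no output)
```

View pics/s_crop.png

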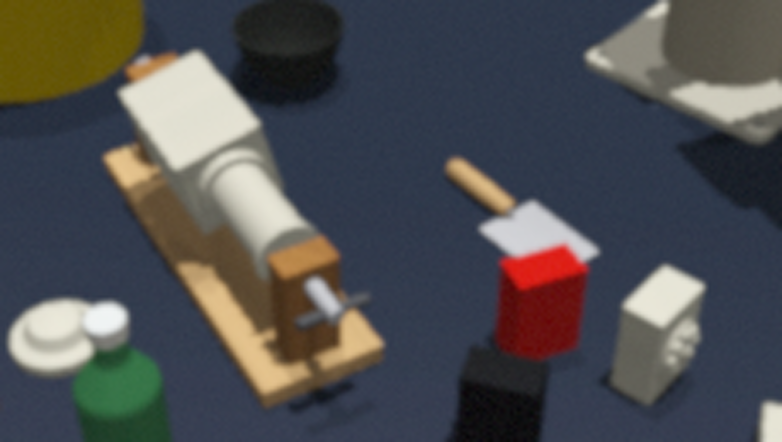

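View pics/t_crop.png

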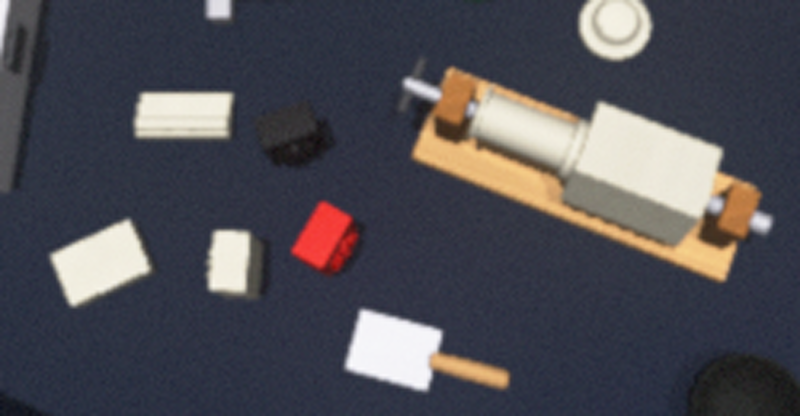

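```bash
cat > h.py <<'E'
import cv2,numpy as np,pickle
def cloud(d):
    z=d["range_z"].astype(float);v,u=np.mgrid[:z.shape[0],:z.shape[1]]
    P=np.stack([(u-d["cx"])/d["fx"]*z,(v-d["cy"])/d["fy"]*z,z,np.ones_like(z)],-1)@d["cam_to_world"].T
    P=P[...,:3];P[z<=0]=np.nan;return P
def ray(d,uv,h):
    u,v=uv;T=d["cam_to_world"];r=T[:3,:3]@[(u-d["cx"])/d["fx"],(v-d["cy"])/d["fy"],1];o=T[:3,3]
    return o+r*(h-o[2])/r[2]
def proj(d,p):
    T=d["cam_to_world"];q=T[:3,:3].T@(np.asarray(p,float)-T[:3,3]);return np.array([q[0]/q[2]*d["fx"]+d["cx"],q[1]/q[2]*d["fy"]+d["cy"]])
def load(n):return pickle.load(open(n+".pkl","rb"))
E
python3 - <<'E'
from h import *
for n in["top0","scene0"]:
    d=load(n);P=cloud(d);f=d["frame"];hsv=cv2.cvtColor(f,cv2.COLOR_RGB2HSV)
    print(n,"bench z",np.nanmedian(P[250:262,100:130,2]) if n=="top0" else np.nanmedian(P[160:180,270:280,2]))
    # bed wood
    m=(hsv[...,0]>8)&(hsv[...,0]<22)&(hsv[...,1]>90)&(hsv[...,2]>70)
    roi=np.zeros(m.shape,bool)
    if n=="top0": roi[160:245,240:370]=1
    else: roi[130:240,175:270]=1
    b=m&roi&(abs(P[...,2]-20)<8)
    q=P[b];print("bed n",len(q),"z",np.median(q[:,2]))
    r=cv2.minAreaRect(q[:,:2].astype(np.float32));print(r)
    t=m&roi&(abs(P[...,2]-120)<8);nlab,lab=cv2.connectedComponents(t.astype(np.uint8))
    for i in range(1,nlab):
        q=P[lab==i]
        if len(q)>8:print("post",len(q),np.nanmean(q,0).round(1),cv2.minAreaRect(q[:,:2].astype(np.float32)))
    # whites
    w=(hsv[...,1]<60)&(hsv[...,2]>60)&(P[...,2]>8)&(P[...,2]<200)
    if n=="top0": w[:, :130]=0
    nl,lab,st,c=cv2.connectedComponentsWithStats(w.astype(np.uint8))
    for i in range(1,nl):
        if st[i,4]>60: 
            q=P[lab==i]; print("white",c[i].round(),st[i,4],np.nanmedian(q,0).round(1),"zmax",np.nanpercentile(q[:,2],95).round(1))
E
```

```text
top0 bench z 0.5832764076214971
bed n 1025 z 20.471073945806893
((578.6204833984375, -156.89955139160156), (360.0245056152344, 110.71151733398438), 71.96588134765625)
post 135 [625.2 -11.8 120. ] ((626.115234375, -12.28213119506836), (29.34132194519043, 49.85614013671875), 72.44633483886719)
post 147 [ 532.6 -300.2  119.8] ((532.2742309570312, -301.3136291503906), (30.370641708374023, 48.86118698120117), 72.20364379882812)
white [347. 115.] 381 [ 869.7 -278.2  131. ] zmax 160.4
white [324. 115.] 293 [ 868.6 -205.9  130.2] zmax 141.4
white [391. 119.] 499 [ 872.5 -426.6  122.1] zmax 160.8
white [368. 118.] 380 [ 871.4 -351.9  114.9] zmax 140.8
white [411. 122.] 465 [ 873.4 -501.6  108.4] zmax 140.7
white [270. 125.] 87 [798.  -23.9 169.1] zmax 173.8
white [131. 139.] 121 [770.2 468.4  27.1] zmax 55.1
white [189. 144.] 181 [759.9 261.9  25.7] zmax 30.0
white [312. 157.] 368 [ 748.8 -182.5   18.8] zmax 32.1
white [251. 176.] 90 [636.   27.9 104.2] zmax 109.0
white [178. 186.] 402 [607.  282.7  23.3] zmax 31.4
white [311. 200.] 1972 [ 572.2 -179.2  131.7] zmax 147.3
white [152. 232.] 510
[... 629 characters left out ...]
33.   8.] 261 [   24.9 -1412.2   189.2] zmax 199.1
white [334.  14.] 3872 [-799.3 -681.3  119.4] zmax 186.2
white [483.  41.] 4309 [-806.3   64.5  125.2] zmax 186.4
white [366. 127.] 3003 [58.2 37.5 61.3] zmax 187.2
white [213. 166.] 1717 [ 591.7 -149.4  128.3] zmax 146.2
white [ 91. 196.] 3871 [ 892.2 -274.9  119.1] zmax 157.3
white [343. 218.] 686 [467.4 214.4  67.8] zmax 91.3
white [246. 209.] 157 [636.8  30.5 104.4] zmax 108.4
white [170. 218.] 531 [ 772.9 -161.7   27.3] zmax 170.8
white [392. 253.] 882 [448.9 357.6  29.5] zmax 32.1
white [332. 280.] 884 [615.3 291.8  21.4] zmax 30.2
white [444. 344.] 10491 [635.2 548.5  92.1] zmax 94.2
white [283. 316.] 511 [770.1 270.2  25. ] zmax 27.9
```

Run:
```python
from h import *
c=np.array([579,-156.7]);yj=np.array([.307,.952]);xj=np.array([.952,-.307])
for n in["top0","scene0"]:
    d=load(n);P=cloud(d)
    X=(P[...,:2]-c)@xj;Y=(P[...,:2]-c)@yj;Z=P[...,2]-100
    m=(Y>-108)&(Y<8)&(np.hypot(X,Z)<62)&(Z>-60)
    x,y,z=X[m],Y[m],Z[m]
    print(n,m.sum())
    # normals via local gradient: histogram support
    best=[]
    for k in range(0,360,2):
        a=np.radians(k);r=x*np.sin(a)+z*np.cos(a);best.append(((abs(r-40)<2).sum(),(abs(r-28)<2).sum(),k))
    print([b for b in sorted(best,reverse=True)[:6]])
    for (lo,hi) in [(-110,-99),(-90,-10),(-5,5)]:
        s=(y>lo)&(y<hi)
        H,_,_=np.histogram2d(z[s],x[s],bins=[np.arange(-60,61,6)]*2)
        print(lo);
        if lo==-90: print(H[::-1].astype(int))
```

```text
top0 1218
[(np.int64(546), np.int64(20), 12), (np.int64(534), np.int64(19), 14), (np.int64(513), np.int64(19), 10), (np.int64(509), np.int64(25), 16), (np.int64(434), np.int64(20), 8), (np.int64(426), np.int64(23), 18)]
-110
-90
[[ 0  0  0  0  0  0  0  0  0  0  0  0  0  0  0  0  0  0  0  0]
 [ 0  0  0  0  0 23 14  3  2  0  0  0  0  0  0  0  0  0  0  0]
 [ 0  0  0  0 10 30 32 40 36 32 20  5  1  0  0  0  0  0  0  0]
 [ 0  0  0  0 19  3  1  0  8 11 24 38 38 33 16  5  8  0  0  0]
 [ 0  0  0  0 24  0  0  0  0  0  1  0  6 13 23 39 36 35  5  0]
 [ 0  0  0  0 20  0  0  0  0  0  0  0  0  0  0  1  1  5  2  0]
 [ 0  0  0  8 13  0  0  0  0  0  0  0  0  0  0  0  0  0  0  0]
 [ 0  0  0 17  2  0  0  0  0  0  0  0  0  0  0  0  0  0  0  0]
 [ 0  0  0 19  0  0  0  0  0  0  0  0  0  0  0  0  0  0  0  0]
 [ 0  0  0 20  0  0  0  0  0  0  0  0  0  0  0  0  0  0  0  0]
 [ 0  0  5 17  0  0  0  0  0  0  0  0  0  0  0  0  0  0  0  0]
 [ 0  0 13  5  0  0  0  0  0  0  0  0  0  0  0  0  0  0  0  0]
 [ 0  0 14  0  0  0  0  0  0  0  0  0  0  0  0  0  0  0  0  0]
 [ 0  0 20  1  0  0  0  0  0  0  0  0  0  0  0  0  0
[... 1180 characters left out ...]
 0]
 [ 0  0  0  0  0  0  0  0  0  0  0  0  0  0  0  0  0  0  0  0]
 [ 0  0  0  0  0  0  0  0  0  0  0  0  0  0  0  0  0  0  0  0]
 [ 0  0  0  0  0  0  0  0  0  0  0  0  0  0  0  0  0  0  0  0]
 [ 0  0  0  0  0  0  0  0  0  0  0  0  0  0  0  0  0  0  0  0]
 [ 0  0  0  0  0  0  0  0  0  0  0  0  0  0  0  0  0  0  0  0]
 [ 0  0  0  0  0  0  0  0  0  0  0  0  0  0  0  0  0  0  0  0]
 [ 0  0  0  0  0  0  0  0  0  0  0  0  0  0  0  0  0  0  0  0]
 [ 0  0  0  0  0  0  0  0  0  0  0  0  0  8 24  3  0  0  0  0]
 [ 0  0  0  0  0  0  0  0  0  0  0  0  0  0  6  3  0  0  0  0]
 [ 0  0  0  0  0  0  0  0  0  0  0  0  0  0  1  0  0  0  0  0]
 [ 0  0  0  0  0  0  0  0  0  0  0  0  0  0  0  0  0  0  0  0]]
-5
```

Run:
```python
from h import *
c=np.array([579,-156.7]);yj=np.array([.307,.952]);xj=np.array([.952,-.307])
d=load("scene0");P=cloud(d)
X=(P[...,:2]-c)@xj;Y=(P[...,:2]-c)@yj;Z=P[...,2]-100
m=(Y>-118)&(Y<18)&(np.hypot(X,Z)<70)&(Z>-60)&(Z<0)
for v,u in np.argwhere(m)[::2]: print(u,v,np.round([X[v,u],Y[v,u],Z[v,u]],0),d["frame"][v,u])
a=cv2.resize(d["frame"][125:225,170:270,::-1],None,fx=6,fy=6,interpolation=cv2.INTER_CUBIC)
a=np.clip(a.astype(float)*1.6,0,255);cv2.imwrite("pics/s_crop2.png",a)
```

```text
190 157 [  39. -105.   -6.] [104 102  92]
191 158 [ 39. -95.  -3.] [114 112 101]
191 159 [  37. -103.  -13.] [95 93 83]
193 159 [ 32. -97. -11.] [158 156 143]
193 160 [ 33. -96. -14.] [128 127 115]
193 161 [ 34. -96. -17.] [110 107  98]
192 162 [  33. -110.  -30.] [89 82 72]
194 162 [ 31. -96. -22.] [118 116 106]
193 163 [ 36. -94. -23.] [92 88 79]
195 163 [ 29. -95. -26.] [123 122 112]
193 164 [  32. -107.  -37.] [87 82 71]
195 164 [ 28. -98. -32.] [106 106  95]
194 165 [  31. -100.  -36.] [94 90 77]
196 165 [ 26. -96. -35.] [115 115 105]
194 166 [  30. -106.  -45.] [90 83 72]
196 166 [ 27. -95. -38.] [102 101  92]
198 166 [ 22. -89. -37.] [157 155 142]
196 167 [ 29. -91. -39.] [103 100  90]
198 167 [ 24. -87. -38.] [130 128 117]
196 168 [ 30. -88. -41.] [122 110  92]
198 168 [ 24. -85. -41.] [112 111 101]
196 169 [ 29. -93. -48.] [149 128  99]
198 169 [ 27. -79. -40.] [105 102  92]
200 169 [ 22. -74. -38.] [152 151 137]
198 170 [ 28. -75. -41.] [103 100  89]
200 170 [ 24. -69. -38.] [113 112 102]
198 171 [ 31. -68. -39.] [106 100  86]
200 171 [ 26. -64. -38.] [99 99 90]
230 171 [-3
[... 678 characters left out ...]
-9.] [106 106  96]
204 180 [ 31. -23. -43.] [97 88 77]
206 180 [ 37.  15. -13.] [103 102  93]
208 180 [ 31.  14. -16.] [106 104  95]
207 181 [ 35.  17. -16.] [107 105  95]
207 182 [ 35.  16. -21.] [103 100  91]
210 182 [ 26.  15. -25.] [99 97 89]
206 183 [ 29. -13. -48.] [96 88 74]
208 183 [ 33.  18. -24.] [102 101  92]
211 183 [ 23.  16. -29.] [100  99  90]
207 184 [ 30.  -1. -42.] [97 91 78]
209 184 [ 30.  17. -30.] [102 100  91]
208 185 [ 31.  10. -38.] [97 93 80]
212 186 [ 21.  16. -42.] [100  94  86]
214 186 [ 15.  16. -44.] [95 87 74]
212 187 [ 22.  16. -45.] [98 90 78][ WARN:0@0.158] global loadsave.cpp:1063 imwrite_ Unsupported depth image for selected encoder is fallbacked to CV_8U.
```

View pics/s_crop2.png

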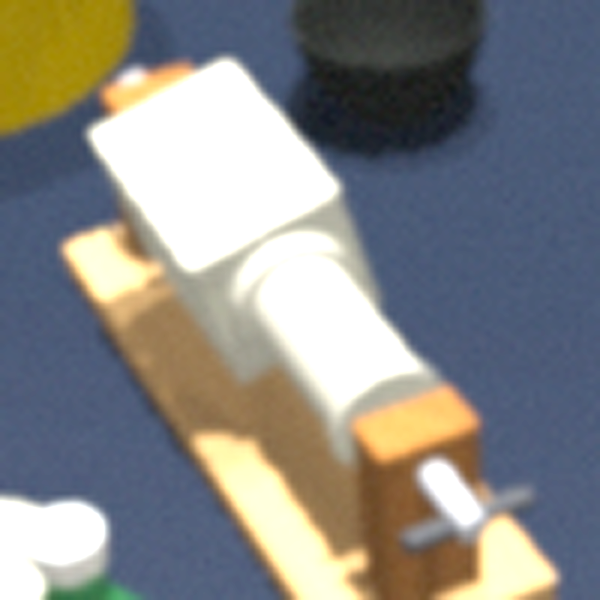

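```bash
cat >> h.py <<'E'
from scipy.spatial.transform import Rotation as R
def plan(pt,Rt,n=None,lim=38.,tl=0.118,obs=None):
    """tool-frame rows from current pose to target TCP pt, rotation matrix Rt (straight line)"""
    from workcell import ctrl
    o=obs or ctrl.get_obs();p=o["ee_pos"];Rc=R.from_rotvec(o["orientation"]);Rt=R.from_matrix(Rt)
    rv=(Rc.inv()*Rt).as_rotvec();D=np.asarray(pt)-p
    k=n or int(max(1,np.ceil(np.linalg.norm(D)/lim),np.ceil(np.linalg.norm(rv)/tl)))
    print("t",round(o["t"],2),"pos",p.round(1),"dist",D.round(1),"rv",rv.round(3),"rows",k,"q",o["qpos"].round(2),"F",o["ft_force"].round(1),"w",round(o["width"],1))
    for i in range(k):
        Ri=Rc*R.from_rotvec(rv*i/k)
        print([round(float(a),1) for a in Ri.inv().apply(D/k)]+[round(float(a),3) for a in rv/k])
def Rm(x,y,z):return np.stack([x,y,z],1)
E
python3 - <<'E'
from h import *
o=R.from_rotvec([-.5852,-3.0863,.0023]).as_matrix();print(o.round(3))
# refine angle: fit plane lines
c=np.array([579,-156.7]);yj=np.array([.307,.952]);xj=np.array([.952,-.307])
for n in["top0","scene0"]:
    P=cloud(load(n));X=(P[...,:2]-c)@xj;Y=(P[...,:2]-c)@yj;Z=P[...,2]-100
    for a0 in [13,-77]:
        a=np.radians(a0);r=X*np.sin(a)+Z*np.cos(a);t=X*np.cos(a)-Z*np.sin(a)
        m=(Y>-105)&(Y<5)&(abs(r-40)<4)&(abs(t)<33)
        if m.sum()>50:
            k=np.polyfit(t[m],r[m],1);print(n,a0,m.sum(),"angle",a0-np.degrees(np.arctan(k[0])),"r",k[1])
    # neck: centre
    m=(Y>35)&(Y<112)&(np.hypot(X,Z)<32)&(Z>5)
    A=np.c_[2*X[m],2*Z[m],np.ones(m.sum())];s=np.linalg.lstsq(A,X[m]**2+Z[m]**2,rcond=None)[0];print("neck axis x,z",s[:2],"r",np.sqrt(s[2]+s[0]**2+s[1]**2))
y3=np.r_[yj,0];x3=np.r_[xj,0]
neck=np.r_[c+80*yj,100];print(neck)
for s in(1,-1):
    plan([*(neck[:2]),222],Rm(s*y3,s*x3,np.array([0,0,-1.])))
E
```

```text
[[-0.931  0.366 -0.001]
 [ 0.366  0.931 -0.001]
 [ 0.    -0.001 -1.   ]]
top0 13 617 angle 13.305077228431198 r 40.73845256895706
top0 -77 299 angle -77.16337213124149 r 39.23365881698056
neck axis x,z [0.10211125 4.49798007] r 21.96131214961203
scene0 13 513 angle 12.764405225455844 r 40.01571190245189
neck axis x,z [-0.51287893  1.82505114] r 23.48773869782416
[603.56 -80.54 100.  ]
t 0.15 pos [228.6 581.2 222.1] dist [ 3.749e+02 -6.618e+02 -1.000e-01] rv [-1.000e-03  1.000e-03  1.508e+00] rows 21 q [ 1.18  0.42  1.63 -0.    1.09 -0.02] F [-0.3  0.7  0.2] w 87.9
[-28.2, -22.8, 0.0, -0.0, 0.0, 0.072]
[-29.7, -20.7, 0.0, -0.0, 0.0, 0.072]
[-31.1, -18.5, 0.0, -0.0, 0.0, 0.072]
[-32.4, -16.2, 0.0, -0.0, 0.0, 0.072]
[-33.5, -13.9, 0.0, -0.0, 0.0, 0.072]
[-34.4, -11.4, 0.0, -0.0, 0.0, 0.072]
[-35.1, -9.0, 0.0, -0.0, 0.0, 0.072]
[-35.6, -6.4, 0.0, -0.0, 0.0, 0.072]
[-36.0, -3.8, 0.0, -0.0, 0.0, 0.072]
[-36.2, -1.2, 0.0, -0.0, 0.0, 0.072]
[-36.2, 1.4, 0.0, -0.0, 0.0, 0.072]
[-36.0, 4.0, 0.0, -0.0, 0.0, 0.072]
[-35.6, 6.5, 0.0, -0.0, 0.0, 0.072]
[-35.1, 9.1, 0.0, -0.0, 0.0, 0.072]
[-34.3, 1
[... 555 characters left out ...]
22.1, -28.7, 0.0, -0.0, -0.0, -0.078]
[-19.8, -30.3, 0.0, -0.0, -0.0, -0.078]
[-17.4, -31.8, 0.0, -0.0, -0.0, -0.078]
[-14.9, -33.0, 0.0, -0.0, -0.0, -0.078]
[-12.3, -34.1, 0.0, -0.0, -0.0, -0.078]
[-9.6, -34.9, 0.0, -0.0, -0.0, -0.078]
[-6.8, -35.6, 0.0, -0.0, -0.0, -0.078]
[-4.1, -36.0, 0.0, -0.0, -0.0, -0.078]
[-1.3, -36.2, 0.0, -0.0, -0.0, -0.078]
[1.6, -36.2, 0.0, -0.0, -0.0, -0.078]
[4.4, -36.0, 0.0, -0.0, -0.0, -0.078]
[7.2, -35.5, 0.0, -0.0, -0.0, -0.078]
[9.9, -34.8, 0.0, -0.0, -0.0, -0.078]
[12.6, -34.0, 0.0, -0.0, -0.0, -0.078]
[15.2, -32.9, 0.0, -0.0, -0.0, -0.078]
[17.7, -31.6, 0.0, -0.0, -0.0, -0.078]
[20.1, -30.1, 0.0, -0.0, -0.0, -0.078]
[22.4, -28.5, 0.0, -0.0, -0.0, -0.078]
```

{"op": "move_arm", "data": {"deltas": [[-28, -23, 0, 0, 0, 0.072], [-30, -21, 0, 0, 0, 0.072], [-31, -18.5, 0, 0, 0, 0.072], [-32.5, -16, 0, 0, 0, 0.072], [-33.5, -14, 0, 0, 0, 0.072]], "hand": -1}}

```text
t: 0.57
ee_pos: [316.6, 423.0, 220.2]
orientation: [-1.134, -2.928, 0.0]
ft_force: [0.2, -0.2, -0.1]
width: 87.9
```

{"op": "move_arm", "data": {"deltas": [[-34.5, -11.5, 0, 0, 0, 0.072], [-35, -9, 0, 0, 0, 0.072], [-35.5, -6.5, 0, 0, 0, 0.072], [-36, -4, 0, 0, 0, 0.072], [-36, -1, 0, 0, 0, 0.072]]}}

```text
t: 0.98
ee_pos: [405.4, 255.9, 219.5]
orientation: [-1.663, -2.664, 0.002]
ft_force: [1.3, -0.8, 0.1]
width: 87.9
```

Run:
```python
from h import *
c=np.array([579,-156.7]);y3=np.array([.307,.952,0]);x3=np.array([.952,-.307,0])
# target: tilt +26deg about yj, grasp point 90 mm above neck along tool
a=np.radians(26);Rt=R.from_rotvec(y3*a).as_matrix()@Rm(y3,x3,np.array([0,0,-1.]))
neck=np.r_[c,100]+80*y3
plan(neck-(100-18.7)*Rt[:,2],Rt)
```

```text
t 0.98 pos [405.4 255.9 219.5] dist [ 232.1 -347.4  -46.5] rv [0.429 0.174 0.753] rows 12 q [0.54 0.21 1.95 0.   0.98 0.08] F [ 1.3 -0.8  0.1] w 87.9
[-34.5, 4.7, 3.8, 0.036, 0.015, 0.063]
[-34.2, 6.9, 3.1, 0.036, 0.015, 0.063]
[-33.7, 9.2, 2.4, 0.036, 0.015, 0.063]
[-33.1, 11.3, 1.5, 0.036, 0.015, 0.063]
[-32.3, 13.4, 0.6, 0.036, 0.015, 0.063]
[-31.4, 15.4, -0.4, 0.036, 0.015, 0.063]
[-30.4, 17.3, -1.4, 0.036, 0.015, 0.063]
[-29.2, 19.2, -2.5, 0.036, 0.015, 0.063]
[-27.9, 20.8, -3.6, 0.036, 0.015, 0.063]
[-26.5, 22.4, -4.8, 0.036, 0.015, 0.063]
[-25.0, 23.8, -6.0, 0.036, 0.015, 0.063]
[-23.3, 25.1, -7.2, 0.036, 0.015, 0.063]
```

{"op": "move_arm", "data": {"deltas": [[-36, 5, 3, 0.036, 0.015, 0.066], [-36, 7, 2.5, 0.036, 0.015, 0.066], [-35, 9.5, 2, 0.036, 0.015, 0.066], [-35, 12, 1, 0.036, 0.015, 0.066], [-34, 14, 0, 0.036, 0.015, 0.066]]}}

```text
t: 1.4
ee_pos: [506.1, 94.5, 203.3]
orientation: [-1.984, -2.212, 0.171]
ft_force: [1.7, 1.5, 0.1]
width: 87.7
```

{"op": "move_arm", "data": {"deltas": [[-33, 16, -0.5, 0.036, 0.015, 0.066], [-32, 18, -1.5, 0.036, 0.015, 0.066], [-31, 20, -2.5, 0.036, 0.015, 0.066], [-29, 22, -4, 0.036, 0.015, 0.066], [-27, 23, -5, 0.036, 0.015, 0.066]]}}

```text
t: 1.82
ee_pos: [603.3, -70.2, 180.5]
orientation: [-2.205, -1.718, 0.323]
ft_force: [0.6, 1.1, 0.2]
width: 87.8
```

```bash
cat > p.py <<'E'
from h import *
import sys
c=np.array([579,-156.7]);y3=np.array([.307,.952,0]);x3=np.array([.952,-.307,0])
neck=np.r_[c,100]+80*y3
def tilt(deg,back,**k):
    a=np.radians(deg);Rt=R.from_rotvec(y3*a).as_matrix()@Rm(y3,x3,np.array([0,0,-1.]))
    plan(neck-(back-18.7)*Rt[:,2],Rt,**k)
if __name__=="__main__": tilt(float(sys.argv[1]),float(sys.argv[2]))
E
python3 p.py 26 100
```

```text
t 1.82 pos [603.3 -70.2 180.5] dist [ 34.2 -21.3  -7.5] rv [0.054 0.006 0.064] rows 2 q [-0.16  0.64  1.43  0.05  1.47  0.07] F [0.6 1.1 0.2] w 87.8
[-6.2, 19.1, -4.1, 0.027, 0.003, 0.032]
[-5.5, 19.2, -4.7, 0.027, 0.003, 0.032]
```

{"op": "move_arm", "data": {"deltas": [[-6, 19, -4, 0.027, 0.003, 0.032], [-6, 19, -5, 0.027, 0.003, 0.032], [0, 0, 0, 0, 0, 0]]}}

```text
t: 2.07
ee_pos: [640.1, -101.7, 169.0]
orientation: [-2.233, -1.598, 0.378]
ft_force: [-0.8, 0.8, -0.2]
width: 87.7
```

```bash
python3 p.py 26 0
python3 - <<'E'
from workcell import eyes
from h import *
d=eyes.get_image("wrist");pickle.dump(d,open("wrist1.pkl","wb"));cv2.imwrite("pics/wrist1.png",d["frame"][:,:,::-1])
P=cloud(d);c=np.array([579,-156.7]);yj=np.array([.307,.952]);xj=np.array([.952,-.307])
X=(P[...,:2]-c)@xj;Y=(P[...,:2]-c)@yj;Z=P[...,2]-100
m=(Y>35)&(Y<112)&(np.hypot(X,Z)<32)&(Z>-5)
print(m.sum())
A=np.c_[2*X[m],2*Z[m],np.ones(m.sum())];s=np.linalg.lstsq(A,X[m]**2+Z[m]**2,rcond=None)[0];print("neck axis x,z",s[:2],"r",np.sqrt(s[2]+s[0]**2+s[1]**2))
E
```

```text
t 2.07 pos [ 640.1 -101.7  169. ] dist [-44.4  23.6 -85.8] rv [-0.005 -0.004 -0.015] rows 3 q [-0.2   0.74  1.28  0.05  1.58  0.12] F [-0.8  0.8 -0.2] w 87.7
[2.8, -2.2, 33.0, -0.002, -0.001, -0.005]
[2.9, -2.2, 33.0, -0.002, -0.001, -0.005]
[2.9, -2.2, 32.9, -0.002, -0.001, -0.005]
4248
neck axis x,z [-1.03319857  2.49731504] r 24.62220376699957
```

View pics/wrist1.png

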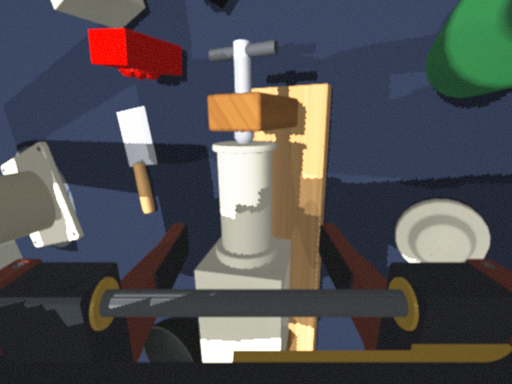

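{"op": "move_arm", "data": {"deltas": [[3, -2, 33, 0, 0, -0.005], [3, -2, 33, 0, 0, -0.005], [3, -2, 34, 0, 0, -0.005], [0, 0, 0, 0, 0, 0]]}}

```text
t: 2.45
ee_pos: [592.8, -74.3, 81.1]
orientation: [-2.218, -1.622, 0.368]
ft_force: [-0.7, -0.2, -0.7]
width: 87.5
```

```bash
python3 p.py 26 0
```

```text
t 2.45 pos [592.8 -74.3  81.1] dist [ 3.  -3.7  2.1] rv [-0.    -0.004  0.005] rows 1 q [-0.18  0.77  1.45  0.06  1.37  0.1 ] F [-0.7 -0.2 -0.7] w 87.5
[-2.6, 2.7, -3.7, -0.0, -0.004, 0.005]
```

{"op": "move_arm", "data": {"deltas": [[-2.5, 2.5, -3.5, 0, -0.004, 0.005]]}}

```text
t: 2.53
ee_pos: [594.3, -76.7, 83.5]
orientation: [-2.22, -1.62, 0.376]
ft_force: [1.1, -0.7, 0.8]
width: 87.9
```

{"op": "move_arm", "data": {"deltas": [[0, 0, 0, 0, 0, 0], [0, 0, 0, 0, 0, 0], [0, 0, 0, 0, 0, 0], [0, 0, 0, 0, 0, 0], [0, 0, 0, 0, 0, 0]], "hand": 1}}

```text
t: 2.95
ee_pos: [600.5, -77.6, 91.0]
orientation: [-2.227, -1.628, 0.367]
ft_force: [0.9, 0.3, 0.9]
width: 58.3
```

```bash
python3 p.py 26 0
```

```text
t 2.95 pos [600.5 -77.6  91. ] dist [-4.7 -0.5 -7.8] rv [0.009 0.    0.003] rows 1 q [-0.18  0.77  1.43  0.06  1.38  0.11] F [0.9 0.3 0.9] w 58.3
[-1.9, -0.6, 8.9, 0.009, 0.0, 0.003]
```

{"op": "move_arm", "data": {"deltas": [[0, 0, 0, 0, 0, 0]]}}

```text
t: 3.03
ee_pos: [600.4, -77.6, 91.9]
orientation: [-2.227, -1.627, 0.367]
ft_force: [-14.7, 4.5, 5.1]
width: 51.0
```

```bash
python3 p.py 26 0
```

```text
t 3.03 pos [600.4 -77.6  91.9] dist [-4.6 -0.4 -8.7] rv [0.009 0.    0.003] rows 1 q [-0.18  0.76  1.43  0.06  1.39  0.11] F [-14.7   4.5   5.1] w 51.0
[-1.8, -0.1, 9.7, 0.009, 0.0, 0.003]
```

{"op": "move_arm", "data": {"deltas": [[0, 0, 0, 0, 0, 0], [0, 0, 5, 0.005, 0, 0.003], [-2, 0, 5, 0.004, 0, 0]], "hand": 0.1}}

```text
t: 3.28
ee_pos: [599.5, -77.4, 92.0]
orientation: [-2.225, -1.62, 0.366]
ft_force: [2.6, 11.5, 28.6]
width: 49.3
```

```bash
python3 p.py 26 0
```

```text
t 3.28 pos [599.5 -77.4  92. ] dist [-3.7 -0.6 -8.8] rv [ 0.004 -0.004  0.001] rows 1 q [-0.18  0.77  1.43  0.06  1.39  0.11] F [ 2.6 11.5 28.6] w 49.3
[-1.8, 0.8, 9.4, 0.004, -0.004, 0.001]
```

{"op": "move_arm", "data": {"deltas": [[0, 0, 0, 0, 0, 0], [0, 0, 0, 0, 0, 0], [-1, 0, 5, 0.003, 0, 0], [-1, 0.5, 4.5, 0.002, -0.003, 0]], "hand": -0.5}}

```text
t: 3.62
ee_pos: [599.0, -78.7, 86.5]
orientation: [-2.227, -1.623, 0.365]
ft_force: [-0.5, 0.2, 0.6]
width: 65.9
```

```bash
python3 p.py 26 0
```

```text
t 3.62 pos [599.  -78.7  86.5] dist [-3.2  0.7 -3.3] rv [ 0.008 -0.003  0.002] rows 1 q [-0.18  0.77  1.44  0.06  1.38  0.11] F [-0.5  0.2  0.6] w 65.9
[-0.4, -1.5, 4.4, 0.008, -0.003, 0.002]
```

{"op": "move_arm", "data": {"deltas": [[0, -2.5, 4.5, 0.008, -0.003, 0.002]]}}

```text
t: 3.7
ee_pos: [594.7, -77.7, 82.7]
orientation: [-2.224, -1.618, 0.375]
ft_force: [-0.1, 0.2, -1.1]
width: 66.1
```

{"op": "move_arm", "data": {"deltas": [[0, 0, 1, 0, 0, 0], [0, 0, 0.5, 0, 0, 0], [0, 0, 0.5, 0, 0, 0], [0, 0, 0.5, 0, 0, 0]], "hand": 1}}

```text
t: 4.03
ee_pos: [591.9, -77.3, 77.7]
orientation: [-2.221, -1.616, 0.38]
ft_force: [0.3, -0.1, 12.1]
width: 49.4
```

```bash
python3 p.py 26 0
```

```text
t 4.03 pos [591.9 -77.3  77.7] dist [ 3.8 -0.7  5.5] rv [-0.005  0.002 -0.001] rows 1 q [-0.18  0.78  1.45  0.06  1.37  0.11] F [ 0.3 -0.1 12.1] w 49.4
[0.5, 1.0, -6.6, -0.005, 0.002, -0.001]
```

{"op": "move_arm", "data": {"deltas": [[0, 1.5, 0, -0.06, 0, 0], [0, 2.5, -0.1, -0.1, 0, 0], [0, 2.5, -0.1, -0.1, 0, 0]]}}

```text
t: 4.28
ee_pos: [597.7, -79.1, 75.7]
orientation: [-2.407, -1.751, 0.177]
ft_force: [0.4, -0.2, -8.7]
width: 49.3
```

```bash
cat > g.py <<'E'
from h import *
from workcell import ctrl
from p import neck,x3,y3
o=ctrl.get_obs();Rc=R.from_rotvec(o["orientation"]).as_matrix();z=Rc[:,2]
print("lean deg",np.degrees(np.arctan2(-z@x3,-z[2])).round(2),"axis in tool (mm)",(Rc.T@(neck-o["ee_pos"])).round(1),"F",o["ft_force"].round(1),"M",o["moment"].round(2),"w",o["width"].round(1),"q",o["qpos"].round(2),"t",o["t"])
E
python3 g.py
```

```text
Traceback (most recent call last):
  File "g.py", line 5, in <module>
    print("lean deg",np.degrees(np.arctan2(-z@x3,-z[2])).round(2),"axis in tool (mm)",(Rc.T@(neck-o["ee_pos"])).round(1),"F",o["ft_force"].round(1),"M",o["moment"].round(2),"w",o["width"].round(1),"q",o["qpos"].round(2),"t",o["t"])
                                                                                                                                                                                 ^^^^^^^^^^^^^^^^
AttributeError: 'float' object has no attribute 'round'
```

```bash
sed -i 's/o\["width"\].round(1)/round(o["width"],1)/' g.py; python3 g.py
```

```text
lean deg 11.44 axis in tool (mm) [  0.4   1.  -25. ] F [ 0.4 -0.2 -8.7] M [-0.1  -0.07  0.07] w 49.3 q [-0.17  0.67  1.62  0.03  1.05  0.13] t 4.2833
```

{"op": "move_arm", "data": {"deltas": [[0, 2.6, -0.1, -0.1, 0, 0], [0, 2.6, -0.1, -0.1, 0, 0], [0, 2.6, -0.1, -0.1, 0, 0]]}}

```text
t: 4.53
ee_pos: [605.1, -81.5, 75.4]
orientation: [2.464, 1.794, 0.101]
ft_force: [9.0, -7.5, -25.1]
width: 49.3
```

```bash
python3 g.py
```

```text
lean deg -6.53 axis in tool (mm) [  0.4   1.1 -24.6] F [  9.   -7.5 -25.1] M [-0.99 -0.47 -0.14] w 49.3 q [-0.14  0.56  1.82 -0.03  0.64  0.19] t 4.5333
```

{"op": "move_arm", "data": {"deltas": [[0, 2.5, -0.8, -0.1, 0, 0], [0, 2.5, -0.4, -0.1, 0, 0]]}}

```text
t: 4.7
ee_pos: [610.0, -82.7, 76.8]
orientation: [2.317, 1.689, 0.277]
ft_force: [16.0, -33.5, -35.1]
width: 49.3
```

```bash
python3 g.py
```

```text
lean deg -18.57 axis in tool (mm) [  0.1   1.  -24.2] F [ 16.  -33.5 -35.1] M [-4.52 -0.2  -1.43] w 49.3 q [-0.13  0.52  1.96 -0.17  0.35  0.34] t 4.7
```

{"op": "move_arm", "data": {"deltas": [[0, 0, 0, 0, 0, 0], [0, 0, 0, 0, 0, 0], [0, 0, 0, 0, 0, 0]], "hand": -0.7}}

```text
t: 4.95
ee_pos: [607.8, -81.9, 76.3]
orientation: [2.313, 1.689, 0.282]
ft_force: [0.4, 0.2, -0.4]
width: 65.8
```

```bash
python3 g.py
cat > na.py <<'E'
from h import *
from workcell import eyes
import sys
c=np.array([579,-156.7]);yj=np.array([.307,.952]);xj=np.array([.952,-.307])
for n in sys.argv[2:]:
    d=eyes.get_image(n);pickle.dump(d,open(n+sys.argv[1]+".pkl","wb"));cv2.imwrite(f"pics/{n}{sys.argv[1]}.png",d["frame"][:,:,::-1])
    P=cloud(d);X=(P[...,:2]-c)@xj;Y=(P[...,:2]-c)@yj;Z=P[...,2]-100
    m0=(Y>-108)&(Y<8)&(np.hypot(X,Z)<62)&(Z>-60)
    for off,tol in((40,2),(28,2)):
        ks=np.arange(-120,121,1);cnt=[]
        for k in ks:
            a=np.radians(k);r=X*np.sin(a)+Z*np.cos(a);t=X*np.cos(a)-Z*np.sin(a)
            y=abs(Y+50);inr=(y<45)&(abs(t)<30)
            mm=m0&(abs(r-off)<tol)&(abs(t)<39)&(inr if off==28 else True);cnt.append(mm.sum())
        cnt=np.array(cnt)
        for _ in range(2):
            i=cnt.argmax();
            if cnt[i]<40:break
            a=np.radians(ks[i]);r=X*np.sin(a)+Z*np.cos(a);t=X*np.cos(a)-Z*np.sin(a)
            mm=m0&(abs(r-off)<4)&(abs(t)<(30 if off==28 else 38))
            kk=np.polyfit(t[mm],r[mm],1);print(n,"off",off,"n",cnt[i],"angle",round(ks[i]-np.degrees(np.arctan(kk[0])),2),"r",kk[1].round(1))
            cnt[max(0,i-30):i+31]=0
E
python3 na.py 2 top scene
```

```text
lean deg -18.82 axis in tool (mm) [  0.1   3.5 -23.9] F [ 0.4  0.2 -0.4] M [-0.06  0.22 -0.01] w 65.8 q [-0.12  0.52  1.96 -0.18  0.34  0.34] t 4.95
top off 40 n 572 angle -32.25 r 39.9
top off 40 n 101 angle 58.74 r 40.2
top off 28 n 57 angle 56.91 r 29.3
top off 28 n 43 angle 8.85 r 29.4
scene off 40 n 184 angle -31.93 r 40.4
scene off 40 n 126 angle 57.43 r 39.2
scene off 28 n 166 angle 58.01 r 27.6
scene off 28 n 43 angle 85.49 r 29.0
```

View pics/top2.png

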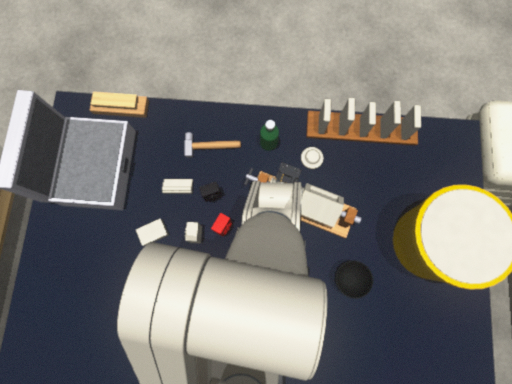

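View pics/scene2.png

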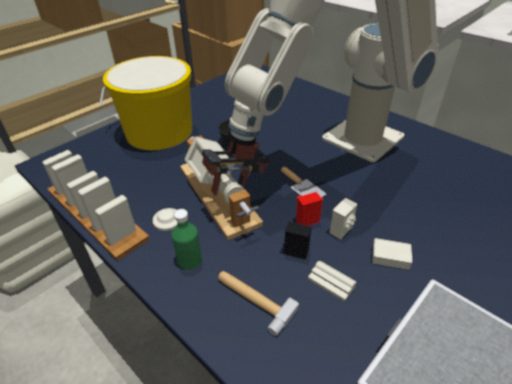

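{"op": "move_arm", "data": {"deltas": [[0, 0, 0, 0.1, 0, 0], [0, -1.7, -0.1, 0.11, 0, 0], [0, -2.6, -0.1, 0.11, 0, 0], [0, -2.6, -0.1, 0.11, 0, 0]]}}

```text
t: 5.38
ee_pos: [597.2, -77.3, 76.8]
orientation: [-2.45, -1.795, 0.104]
ft_force: [0.6, 0.1, -1.0]
width: 74.9
```

```bash
python3 g.py
```

```text
lean deg 7.05 axis in tool (mm) [ -1.    4.2 -23.9] F [ 0.6  0.1 -1. ] M [-0.17 -0.01  0.05] w 74.9 q [-0.16  0.63  1.68  0.03  0.96  0.13] t 5.3833
```

{"op": "move_arm", "data": {"deltas": [[0, -1, 1, 0.11, 0, 0], [0, -1.6, 0, 0.11, 0, 0], [0, -2, 0, 0.11, 0, 0], [0, -2, 0, 0.11, 0, 0], [0, -2, 0, 0.11, 0, 0]]}}

```text
t: 5.8
ee_pos: [594.4, -75.5, 85.1]
orientation: [-2.034, -1.496, 0.528]
ft_force: [0.3, -0.4, -0.2]
width: 74.4
```

```bash
python3 p.py 40 0; python3 g.py
```

```text
t 5.8 pos [594.4 -75.5  85.1] dist [-2.3 -1.4  0.6] rv [ 0.005 -0.005  0.011] rows 1 q [-0.19  0.9   1.28  0.08  1.65  0.09] F [ 0.3 -0.4 -0.2] w 74.4
[-2.0, -1.8, 0.7, 0.005, -0.005, 0.011]
lean deg 39.75 axis in tool (mm) [ -1.9  -1.7 -18. ] F [ 0.3 -0.4 -0.2] M [-0.17 -0.19 -0.03] w 74.4 q [-0.19  0.9   1.28  0.08  1.65  0.09] t 5.8
```

{"op": "move_arm", "data": {"deltas": [[-1, -1, 3, 0.01, -0.003, 0.01], [-0.5, 0, 1, 0, 0, 0], [0, 0, 0, 0, 0, 0]]}}

```text
t: 6.05
ee_pos: [591.7, -76.6, 77.7]
orientation: [-2.032, -1.478, 0.545]
ft_force: [-1.3, 0.2, -0.4]
width: 74.8
```

```bash
python3 g.py
```

```text
lean deg 40.64 axis in tool (mm) [ -0.  -5. -25.] F [-1.3  0.2 -0.4] M [-0.16 -0.16  0.02] w 74.8 q [-0.19  0.91  1.28  0.08  1.66  0.1 ] t 6.05
```

{"op": "move_arm", "data": {"deltas": [[0, -4.5, -0.5, 0, 0, 0], [0, -1, 0, 0, 0, 0], [0, 0, 0, 0, 0, 0]]}}

```text
t: 6.3
ee_pos: [586.7, -74.8, 83.6]
orientation: [-2.035, -1.481, 0.542]
ft_force: [0.6, -0.5, -0.3]
width: 74.6
```

```bash
python3 g.py
```

```text
lean deg 40.37 axis in tool (mm) [ -0.2   2.9 -24.1] F [ 0.6 -0.5 -0.3] M [-0.15 -0.19 -0.02] w 74.6 q [-0.19  0.9   1.3   0.08  1.65  0.1 ] t 6.3
```

{"op": "move_arm", "data": {"deltas": [[0, 0.8, 0, 0, 0, 0], [0, 0, 0, 0, 0, 0], [0, 0, 0, 0, 0, 0], [0, 0, 0, 0, 0, 0], [0, 0, 0, 0, 0, 0]], "hand": 1}}

```text
t: 6.72
ee_pos: [589.9, -75.5, 83.7]
orientation: [-2.045, -1.489, 0.532]
ft_force: [-0.5, -0.1, -0.4]
width: 49.6
```

```bash
python3 g.py
```

```text
lean deg 39.56 axis in tool (mm) [ -0.6   0.9 -21.8] F [-0.5 -0.1 -0.4] M [-0.13  0.12  0.01] w 49.6 q [-0.19  0.89  1.3   0.08  1.64  0.1 ] t 6.7167
```

{"op": "move_arm", "data": {"deltas": [[0, 1, 0, -0.06, 0, 0], [0, 2.2, -0.1, -0.1, 0, 0], [0, 2.2, -0.1, -0.1, 0, 0], [0, 2.2, -0.1, -0.1, 0, 0]]}}

```text
t: 7.05
ee_pos: [596.3, -77.4, 79.9]
orientation: [-2.314, -1.684, 0.274]
ft_force: [2.2, 0.0, -11.6]
width: 49.9
```

```bash
python3 g.py
```

```text
lean deg 18.78 axis in tool (mm) [ -0.6   1.  -21.5] F [  2.2   0.  -11.6] M [-0.07 -0.42  0.16] w 49.9 q [-0.17  0.72  1.53  0.05  1.22  0.11] t 7.05
```

{"op": "move_arm", "data": {"deltas": [[0, 2.2, -0.4, -0.1, 0, 0], [0, 2.2, -0.3, -0.1, 0, 0], [0, 2.2, -0.3, -0.1, 0, 0], [0, 2.2, -0.3, -0.1, 0, 0]]}}

```text
t: 7.38
ee_pos: [604.6, -80.1, 79.0]
orientation: [2.48, 1.808, 0.089]
ft_force: [10.6, -6.5, -29.8]
width: 49.5
```

```bash
python3 g.py
```

```text
lean deg -5.26 axis in tool (mm) [ -0.6   1.  -21. ] F [ 10.6  -6.5 -29.8] M [-0.94 -0.84  0.05] w 49.5 q [-0.15  0.56  1.81 -0.02  0.68  0.18] t 7.3833
```

{"op": "move_arm", "data": {"deltas": [[0, 2.2, -0.8, -0.1, 0, 0], [0, 2, -0.5, -0.1, 0, 0]]}}

```text
t: 7.55
ee_pos: [608.8, -81.1, 80.0]
orientation: [2.335, 1.703, 0.267]
ft_force: [19.0, -26.0, -39.8]
width: 49.4
```

```bash
python3 g.py; python3 na.py 3 scene
```

```text
lean deg -17.3 axis in tool (mm) [ -0.9   1.  -20.6] F [ 19.  -26.  -39.8] M [-3.41 -0.66 -0.98] w 49.4 q [-0.13  0.52  1.94 -0.13  0.38  0.29] t 7.55
scene off 40 n 236 angle 90.49 r 39.2
scene off 40 n 128 angle 0.44 r 39.8
scene off 28 n 90 angle 0.38 r 28.4
```

{"op": "move_arm", "data": {"deltas": [[0, 0, 0, -0.006, 0, 0], [0, 0, 0, 0, 0, 0]]}}

```text
t: 7.77
ee_pos: [609.2, -81.2, 80.3]
orientation: [2.321, 1.693, 0.285]
ft_force: [2.4, -0.2, -5.0]
width: 49.8
```

{"op": "move_arm", "data": {"deltas": [[0, 0, 0, 0, 0, 0], [0, 0, 0, 0, 0, 0], [0, 0, 0, 0, 0, 0], [0, 0, 0, 0, 0, 0]], "hand": -1}}

```text
t: 8.1
ee_pos: [608.8, -81.2, 80.7]
orientation: [2.322, 1.693, 0.283]
ft_force: [-0.1, -0.2, -0.3]
width: 72.4
```

```bash
python3 g.py; python3 na.py 4 scene top
```

```text
lean deg -18.38 axis in tool (mm) [ -0.8   1.2 -19.9] F [-0.1 -0.2 -0.3] M [-0.07  0.22 -0.  ] w 72.4 q [-0.13  0.51  1.96 -0.14  0.36  0.31] t 8.1
scene off 40 n 251 angle 89.18 r 39.1
scene off 40 n 129 angle -1.01 r 39.8
scene off 28 n 88 angle -0.49 r 28.6
top off 40 n 176 angle -0.45 r 40.3
top off 40 n 147 angle -90.82 r 39.0
top off 28 n 347 angle -0.2 r 28.5
top off 28 n 85 angle -29.04 r 28.2
```

{"op": "move_arm", "data": {"deltas": [[0, 0, -25, 0, 0, 0], [0, 0, -35, 0, 0, 0], [0, 0, -40, 0, 0, 0], [0, 0, -35, 0, 0, 0]]}}

```text
t: 8.53
ee_pos: [563.6, -68.7, 204.4]
orientation: [2.332, 1.701, 0.268]
ft_force: [0.7, 0.2, -0.7]
width: 87.6
```

```bash
python3 g.py
python3 - <<'E'
from h import *
for n,(u0,u1,v0,v1) in(("top0",(178,212,215,250)),("scene0",(325,362,190,245))):
    d=load(n);P=cloud(d);f=d["frame"];hsv=cv2.cvtColor(f,cv2.COLOR_RGB2HSV)
    roi=np.zeros(P.shape[:2],bool);roi[v0:v1,u0:u1]=1
    w=roi&(hsv[...,1]<70)&(hsv[...,2]>70)
    t=w&(P[...,2]>84)&(P[...,2]<97)
    q=P[t];print(n,t.sum(),"z",np.nanmedian(q[:,2]),cv2.minAreaRect(q[:,:2].astype(np.float32)))
    # bright top: contour rays at z=90
    cn=max(cv2.findContours(t.astype(np.uint8),cv2.RETR_EXTERNAL,cv2.CHAIN_APPROX_NONE)[0],key=cv2.contourArea)[:,0]
    xy=np.array([ray(d,p,90)[:2] for p in cn]);print(" ray rect",cv2.minAreaRect(xy.astype(np.float32)))
    s=w&(P[...,2]>10)&(P[...,2]<82);q=P[s];print(" sides xy range",np.nanmin(q,0).round(),np.nanmax(q,0).round())
f=load("top0")["frame"][215:250,175:245,::-1];a=cv2.resize(f,None,fx=10,fy=10,interpolation=cv2.INTER_CUBIC);
g=load("scene0")["frame"][185:250,285:365,::-1];b=cv2.resize(g,(700,569),interpolation=cv2.INTER_CUBIC)
cv2.imwrite("pics/panel_t.png",a);cv2.imwrite("pics/panel_s.png",b)
E
```

```text
lean deg -17.47 axis in tool (mm) [  0.3   8.4 112.1] F [ 0.7  0.2 -0.7] M [-0.03  0.16 -0.03] w 87.6 q [-0.11  0.25  1.98 -0.09  0.61  0.27] t 8.5333
top0 215 z 90.28677227419303 ((446.2662048339844, 201.70504760742188), (59.177547454833984, 36.0477180480957), 2.1647236347198486)
 ray rect ((446.236083984375, 201.57550048828125), (59.59613800048828, 36.814353942871094), 1.6694451570510864)
 sides xy range [416. 183.  14.] [473. 229.  82.]
scene0 244 z 89.96684395723639 ((447.16033935546875, 206.41180419921875), (60.98446273803711, 36.46950912475586), 0.5121065974235535)
 ray rect ((449.4874267578125, 207.0564422607422), (65.42582702636719, 37.629302978515625), 1.7698920965194702)
 sides xy range [417. 188.  10.] [479. 235.  82.]
```

View pics/panel_t.png

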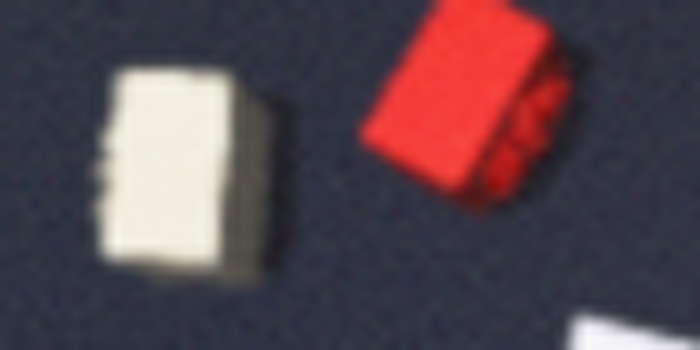

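View pics/panel_s.png

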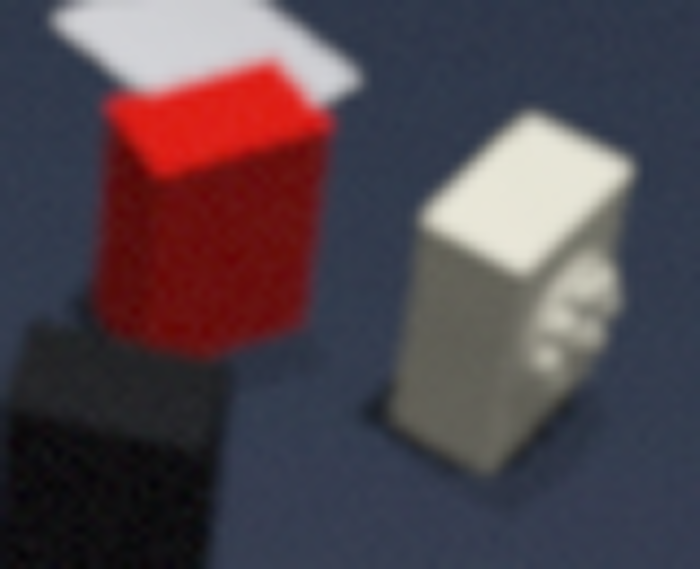

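```bash
cat > kin.py <<'E'
from h import *
def ori(q):
    return (R.from_euler('z',q[0])*R.from_euler('y',q[1]+q[2])*R.from_euler('z',K4*q[3])*R.from_euler('y',q[4])*R.from_euler('z',K6*q[5])*C)
K4=1;K6=1
C=R.from_matrix(np.array([[0,1,0],[1,0,0],[0,0,1]])@np.diag([1,1,-1]))  # placeholder
data=[([1.177,.4238,1.6307,0,1.0886,-.019],[-.5852,-3.0863,.0023]),
([-.13,.51,1.96,-.14,.36,.31],[2.322,1.693,.283]),([-.19,.90,1.28,.08,1.65,.09],[-2.034,-1.496,.528]),([-.11,.25,1.98,-.09,.61,.27],[2.332,1.701,.268])]
E
python3 - <<'E'
import kin
from kin import *
from itertools import product
for k4,k6 in product((1,-1),(1,-1)):
    kin.K4=k4;kin.K6=k6;kin.C=R.identity()
    Cs=[kin.ori(q).inv()*R.from_rotvec(r) for q,r in data]
    m=Cs[0];print(k4,k6,[round((m.inv()*x).magnitude(),3) for x in Cs],m.as_rotvec().round(3))
P=cloud(load("top0"));f=cv2.cvtColor(load("top0")["frame"],cv2.COLOR_RGB2HSV)
y=(f[...,0]>20)&(f[...,0]<35)&(f[...,1]>150)&(P[...,2]>30);y[:, :380]=0
q=P[y];print("bucket",np.nanmin(q,0),np.nanmax(q,0))
E
```

```text
1 1 [0.0, 0.006, 0.003, 0.006] [-0.    -0.     1.571]
1 -1 [0.0, 0.652, 0.217, 0.574] [-0.    -0.     1.533]
-1 1 [0.0, 0.285, 0.163, 0.185] [-0.    -0.     1.571]
-1 -1 [0.0, 0.402, 0.261, 0.439] [-0.    -0.     1.533]
bucket [ 334.4588465  -728.11662983   30.07212188] [ 627.31240362 -453.44221991  242.05191225]
```

```bash
cat >> kin.py <<'E'
C=R.from_euler('z',np.pi/2)
pd=[([1.177,.4238,1.6307,0,1.0886,-.019],[228.6,581.1,221.9]),([.54,.21,1.95,0,.98,.08],[405.4,255.9,219.5]),([-.16,.64,1.43,.05,1.47,.07],[603.3,-70.2,180.5]),
([-.2,.74,1.28,.05,1.58,.12],[640.1,-101.7,169]),([-.18,.77,1.45,.06,1.37,.1],[592.8,-74.3,81.1]),([-.17,.67,1.62,.03,1.05,.13],[597.7,-79.1,75.7]),
([-.14,.56,1.82,-.03,.64,.19],[605.1,-81.5,75.4]),([-.12,.52,1.96,-.18,.34,.34],[607.8,-81.9,76.3]),([-.19,.91,1.28,.08,1.66,.1],[591.7,-76.6,77.7]),([-.11,.25,1.98,-.09,.61,.27],[563.6,-68.7,204.4])]
def rowsA(q):
    Rz=R.from_euler('z',q[0]).as_matrix();f=lambda a:Rz@np.array([np.sin(a),0,np.cos(a)]);g=lambda a:Rz@np.array([np.cos(a),0,-np.sin(a)])
    return np.stack([Rz[:,0],np.array([0,0,1.]),f(q[1]),f(q[1]+q[2]),g(q[1]+q[2]),ori(q).as_matrix()[:,2],Rz[:,1]],1)
A=np.vstack([rowsA(q) for q,p in pd]);b=np.hstack([p for q,p in pd])
L=np.linalg.lstsq(np.vstack([A,1e-2*np.eye(7)]),np.r_[b,np.zeros(7)],rcond=None)[0]
res=(A@L-b)
def fk(q):return rowsA(q)@L,ori(q)
lo=np.array([-3,-.9,.09,-1.31,.11,-2.54]);hi=np.array([3,2.11,2.58,4.45,2.69,2.54])
def ik(p,Rm_,q0):
    from scipy.optimize import least_squares
    Rt=R.from_matrix(Rm_)
    def e(q):
        a,o=fk(q);return np.r_[(a-p)/100,(o.inv()*Rt).as_rotvec()*3]
    s=least_squares(e,np.clip(q0,lo+.01,hi-.01),bounds=(lo,hi));return s.x,np.linalg.norm(s.fun)
E
python3 - <<'E'
from kin import *
print(L.round(1),"res",np.abs(res).max().round(1))
up=np.array([0,0,1.]);x3=np.array([.952,-.307,0]);y3=np.array([.307,.952,0])
th=np.radians(1.7);px=np.array([-np.sin(th),np.cos(th),0]);xx=np.array([np.cos(th),np.sin(th),0])
pc=np.array([446.5,204,0])
for deg in(45,40,35):
    a=np.radians(deg)
    z=-np.cos(a)*px-np.sin(a)*up;Rs=Rm(np.cross(xx,z),xx,z)
    tcp=pc+px*(24-18)+42*up
    for back in(0,100):
        for q0 in([.4,.5,1.9,.8,1.2,.4],[.4,.5,1.9,-.8,1.2,.4],[.4,.5,1.9,2,1.2,.4]):
            q,e=ik(tcp-back*z,Rs,q0);print(deg,"start",back,q.round(2),round(e,3))
    z=-np.cos(a)*up+np.sin(a)*y3;Re=Rm(np.cross(x3,z),x3,z)
    t2=np.array([579,-156.7,128])-50*y3+24*up-(42-45)*y3
    for h in(0,80):
        for q0 in([-.4,.5,1.9,.8,1.2,.4],[-.4,.5,1.9,-.8,1.2,.4]):
            q,e=ik(t2+h*up,Re,q0);print(deg,"end",h,q.round(2),round(e,3))
E
```

```text
[ -2.8 318.7 561.6 492.1  81.8 307.3  11.7] res 3.8
45 start 0 [ 0.75  0.8   1.74 -0.59  1.25  1.1 ] 0.0
45 start 0 [ 0.75  0.8   1.74 -0.59  1.25  1.1 ] 0.0
45 start 0 [ 0.75  0.8   1.74 -0.59  1.25  1.1 ] 0.0
45 start 100 [ 0.83  0.73  1.62 -0.52  1.43  1.05] 0.0
45 start 100 [ 0.83  0.73  1.62 -0.52  1.43  1.05] 0.0
45 start 100 [ 0.83  0.73  1.62 -0.52  1.43  1.05] 0.0
45 end 0 [-0.71  0.65  1.67  0.75  1.28 -0.79] 0.0
45 end 0 [-0.71  0.65  1.67  0.75  1.28 -0.79] 0.0
45 end 80 [-0.71  0.54  1.64  0.73  1.39 -0.69] 0.0
45 end 80 [-0.71  0.54  1.64  0.73  1.39 -0.69] 0.0
40 start 0 [ 0.77  0.84  1.7  -0.62  1.33  1.13] 0.0
40 start 0 [ 0.77  0.84  1.7  -0.62  1.33  1.13] 0.0
40 start 0 [ 0.77  0.84  1.7  -0.62  1.33  1.13] 0.0
40 start 100 [ 0.86  0.79  1.58 -0.55  1.5   1.08] 0.0
40 start 100 [ 0.86  0.79  1.58 -0.55  1.5   1.08] 0.0
40 start 100 [ 0.86  0.79  1.58 -0.55  1.5   1.08] 0.0
40 end 0 [-0.68  0.62  1.68  0.69  1.23 -0.74] 0.0
40 end 0 [-0.68  0.62  1.68  0.69  1.23 -0.74] 0.0
40 end 80 [-0.68  0.51  1.65  0.67  1.33 -0.64] 0.0
40 end 80 [-0.68  0.51  1.65  0.67  1.33 -0.64] 0.0
35 start 0 [ 0.79  0.89  1.67 -0.64  1.41  1.15] 0.0
35 start 0 [ 0.79  0.89  1.67 -0.64  1.41  1.15] 0.0
35 start 0 [ 0.79  0.89  1.67 -0.64  1.41  1.15] 0.0
35 start 100 [ 0.88  0.85  1.54 -0.57  1.58  1.1 ] 0.0
35 start 100 [ 0.88  0.85  1.54 -0.57  1.58  1.1 ] 0.0
35 start 100 [ 0.88  0.85  1.54 -0.57  1.58  1.1 ] 0.0
35 end 0 [-0.64  0.59  1.69  0.63  1.17 -0.68] 0.0
35 end 0 [-0.64  0.59  1.69  0.63  1.17 -0.68] 0.0
35 end 80 [-0.64  0.48  1.65  0.6   1.29 -0.59] 0.0
35 end 80 [-0.64  0.48  1.65  0.6   1.29 -0.59] 0.0
```

```bash
cat > st.py <<'E'
from kin import *
import sys
up=np.array([0,0,1.])
def start(back,lift=0,pc=(446.5,204),yaw=1.7,deg=40,h=42,xb=24):
    th=np.radians(yaw);px=np.array([-np.sin(th),np.cos(th),0]);xx=np.array([np.cos(th),np.sin(th),0]);a=np.radians(deg)
    z=-np.cos(a)*px-np.sin(a)*up;Rs=Rm(np.cross(xx,z),xx,z)
    return np.r_[pc,0]+px*(xb-18)+h*up-back*z+lift*up,Rs
if __name__=="__main__": plan(*start(float(sys.argv[1]),float(sys.argv[2])))
E
python3 st.py 120 90
```

```text
t 8.53 pos [563.6 -68.7 204.4] dist [-120.   370.6    4.8] rv [ 0.136 -0.811 -0.446] rows 11 q [-0.11  0.25  1.98 -0.09  0.61  0.27] F [ 0.7  0.2 -0.7] w 87.6
[28.8, -19.6, -6.5, 0.012, -0.074, -0.041]
[29.0, -18.5, -8.4, 0.012, -0.074, -0.041]
[29.0, -17.5, -10.3, 0.012, -0.074, -0.041]
[28.9, -16.4, -12.2, 0.012, -0.074, -0.041]
[28.6, -15.4, -14.1, 0.012, -0.074, -0.041]
[28.1, -14.5, -16.0, 0.012, -0.074, -0.041]
[27.4, -13.6, -17.9, 0.012, -0.074, -0.041]
[26.5, -12.7, -19.7, 0.012, -0.074, -0.041]
[25.5, -11.9, -21.5, 0.012, -0.074, -0.041]
[24.3, -11.2, -23.2, 0.012, -0.074, -0.041]
[23.0, -10.5, -24.8, 0.012, -0.074, -0.041]
```

{"op": "move_arm", "data": {"deltas": [[29, -20, -7, 0.012, -0.075, -0.041], [30, -19, -9, 0.012, -0.078, -0.042], [30, -18, -11, 0.012, -0.078, -0.042], [30, -17, -13, 0.012, -0.078, -0.042], [30, -16, -15, 0.012, -0.078, -0.042]]}}

```text
t: 8.95
ee_pos: [513.4, 96.6, 221.8]
orientation: [2.057, 1.706, -0.246]
ft_force: [0.7, -0.3, -0.6]
width: 87.0
```

{"op": "move_arm", "data": {"deltas": [[29, -15, -16, 0.012, -0.078, -0.042], [28, -14, -18, 0.012, -0.078, -0.042], [27, -13, -20, 0.012, -0.078, -0.042], [26, -12, -22, 0.012, -0.078, -0.042]]}}

```text
t: 9.28
ee_pos: [469.1, 243.4, 220.2]
orientation: [1.782, 1.682, -0.637]
ft_force: [1.6, -0.5, -0.0]
width: 88.1
```

```bash
python3 st.py 120 0;python3 na.py 5 top scene
```

```text
t 9.28 pos [469.1 243.4 220.2] dist [ -25.5   58.5 -101.1] rv [ 0.033 -0.086 -0.104] rows 4 q [ 0.78  0.56  1.64 -0.58  1.52  1.04] F [ 1.6 -0.5 -0. ] w 88.1
[27.6, -9.1, 7.1, 0.008, -0.022, -0.026]
[28.0, -8.3, 6.6, 0.008, -0.022, -0.026]
[28.3, -7.5, 6.0, 0.008, -0.022, -0.026]
[28.6, -6.7, 5.5, 0.008, -0.022, -0.026]
top off 40 n 177 angle -0.55 r 40.4
top off 40 n 165 angle -90.87 r 39.0
top off 28 n 340 angle -0.95 r 28.5
top off 28 n 71 angle 24.24 r 29.2
scene off 40 n 247 angle 89.37 r 39.2
scene off 40 n 174 angle -0.94 r 40.0
scene off 28 n 262 angle -1.0 r 28.3
scene off 28 n 53 angle 28.87 r 28.0
```

{"op": "move_arm", "data": {"deltas": [[27, -9, 6, 0.008, -0.022, -0.026], [28, -8, 6, 0.008, -0.022, -0.026], [28, -7.5, 6, 0.008, -0.022, -0.026], [26, -6, 5, 0.008, -0.022, -0.026], [0, 0, 0, 0, 0, 0]]}}

```text
t: 9.8
ee_pos: [443.5, 307.7, 116.3]
orientation: [1.663, 1.733, -0.778]
ft_force: [-0.9, -1.9, -0.6]
width: 87.6
```

```bash
python3 st.py 0 0
python3 - <<'E'
from h import *
from workcell import eyes
d=eyes.get_image("wrist");pickle.dump(d,open("wrist5.pkl","wb"));cv2.imwrite("pics/wrist5.png",d["frame"][:,:,::-1])
P=cloud(d);f=d["frame"].astype(int);hsv=cv2.cvtColor(d["frame"],cv2.COLOR_RGB2HSV)
m=(P[...,2]>84)&(P[...,2]<97)&(abs(P[...,0]-446)<50)&(abs(P[...,1]-204)<50)&(hsv[...,1]<90)
q=P[m];print(m.sum(),np.nanmedian(q[:,2]),cv2.minAreaRect(q[:,:2].astype(np.float32)))
print(proj(d,[446,204,90]))
E
```

```text
t 9.8 pos [443.5 307.7 116.3] dist [  2.8 -97.7 -74.3] rv [ 0.006 -0.001  0.009] rows 4 q [ 0.88  0.79  1.54 -0.53  1.54  1.07] F [-0.9 -1.9 -0.6] w 87.6
[-1.5, -0.2, 30.7, 0.001, -0.0, 0.002]
[-1.5, -0.2, 30.7, 0.001, -0.0, 0.002]
[-1.5, -0.1, 30.7, 0.001, -0.0, 0.002]
[-1.5, -0.1, 30.7, 0.001, -0.0, 0.002]
903 91.68204008690323 ((445.54248046875, 205.39373779296875), (59.264278411865234, 37.24776077270508), 1.4360991716384888)
[252.08786305 235.76366425]
```

View pics/wrist5.png

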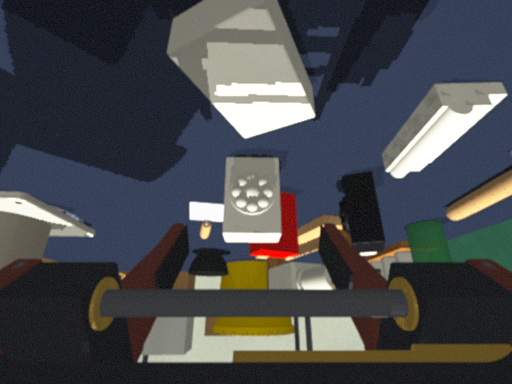

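```bash
python3 - <<'E'
from h import *
d=load("wrist5");print(d["cam_to_world"][:3,3].round(1))
P=cloud(load("top0"));q=P[222:244,135:168].reshape(-1,3);q=q[q[:,2]>20];print(np.nanmin(q,0),np.nanmax(q,0))
P=cloud(d);q=P[0:140,160:320].reshape(-1,3);q=q[(q[:,2]>20)];print(np.nanmin(q,0),np.nanmax(q,0))
E
sed -i 's/pc=(446.5,204)/pc=(446,204.8)/;s/yaw=1.7/yaw=1.6/' st.py; python3 st.py 0 0
```

```text
[436.4 482.6 162.2]
[398.67011155 298.01356367  20.19915171] [475.40588718 402.14861352  38.11313301]
[391.51575701 300.53148607  20.00136149] [486.98527713 405.85135156  34.21855712]
t 9.85 pos [444.4 307.  118.4] dist [  1.4 -96.2 -76.4] rv [ 0.008 -0.001  0.008] rows 4 q [ 0.88  0.79  1.54 -0.54  1.54  1.07] F [-0.3 -1.1  0.8] w 88.1
[-0.9, -0.6, 30.7, 0.002, -0.0, 0.002]
[-0.9, -0.5, 30.7, 0.002, -0.0, 0.002]
[-0.8, -0.5, 30.7, 0.002, -0.0, 0.002]
[-0.8, -0.4, 30.7, 0.002, -0.0, 0.002]
```

```bash
sed -i 's/h=42/h=46/' st.py; python3 st.py 0 0
```

```text
t 9.85 pos [444.4 307.  118.4] dist [  1.4 -96.2 -72.4] rv [ 0.008 -0.001  0.008] rows 4 q [ 0.88  0.79  1.54 -0.54  1.54  1.07] F [-0.3 -1.1  0.8] w 88.1
[-1.6, -0.6, 30.1, 0.002, -0.0, 0.002]
[-1.6, -0.5, 30.1, 0.002, -0.0, 0.002]
[-1.6, -0.5, 30.1, 0.002, -0.0, 0.002]
[-1.6, -0.4, 30.1, 0.002, -0.0, 0.002]
```

{"op": "move_arm", "data": {"deltas": [[-1.6, -0.6, 28, 0.002, 0, 0.002], [-1.6, -0.5, 28, 0.002, 0, 0.002], [-1.6, -0.5, 28, 0.002, 0, 0.002], [-1, -0.4, 12, 0.002, 0, 0.002], [0, 0, 0, 0, 0, 0]]}}

```text
t: 10.27
ee_pos: [449.8, 226.0, 66.2]
orientation: [1.688, 1.719, -0.763]
ft_force: [-0.2, -0.7, 0.2]
width: 88.0
```

```bash
python3 st.py 0 0
```

```text
t 10.27 pos [449.8 226.   66.2] dist [ -4.  -15.2 -20.2] rv [ 0.005 -0.011 -0.011] rows 1 q [ 0.79  0.81  1.68 -0.6   1.36  1.12] F [-0.2 -0.7  0.2] w 88.0
[5.4, -4.6, 24.6, 0.005, -0.011, -0.011]
```

{"op": "move_arm", "data": {"deltas": [[3, -2.3, 11, 0.003, -0.006, -0.006], [2.5, -2.3, 9, 0.002, -0.005, -0.005], [0, 0, 0, 0, 0, 0], [0, 0, 0, 0, 0, 0]]}}

```text
t: 10.6
ee_pos: [448.4, 214.9, 51.6]
orientation: [1.681, 1.72, -0.773]
ft_force: [0.0, 0.1, 0.3]
width: 87.8
```

```bash
python3 st.py 0 0
```

```text
t 10.6 pos [448.4 214.9  51.6] dist [-2.5 -4.1 -5.6] rv [ 0.002 -0.005 -0.006] rows 1 q [ 0.78  0.83  1.7  -0.61  1.34  1.13] F [0.  0.1 0.3] w 87.8
[1.7, -2.7, 6.7, 0.002, -0.005, -0.006]
```

{"op": "move_arm", "data": {"deltas": [[1.5, -2.7, 5, 0.002, -0.005, -0.006], [0, 0, 0, 0, 0, 0], [0, 0, 0, 0, 0, 0]]}}

```text
t: 10.85
ee_pos: [446.2, 213.7, 47.4]
orientation: [1.674, 1.724, -0.778]
ft_force: [-0.2, 0.7, -0.3]
width: 88.0
```

```bash
python3 st.py 0 0
```

```text
t 10.85 pos [446.2 213.7  47.4] dist [-0.4 -2.9 -1.4] rv [ 0.002 -0.001  0.   ] rows 1 q [ 0.78  0.84  1.7  -0.61  1.33  1.13] F [-0.2  0.7 -0.3] w 88.0
[-0.8, -0.5, 3.1, 0.002, -0.001, 0.0]
```

{"op": "move_arm", "data": {"deltas": [[-0.5, -0.5, 3, 0.002, 0, 0], [0, 0, 0, 0, 0, 0]]}}

```text
t: 11.02
ee_pos: [445.8, 211.7, 45.7]
orientation: [1.675, 1.724, -0.779]
ft_force: [-0.2, 0.4, -0.5]
width: 87.7
```

{"op": "move_arm", "data": {"deltas": [[0, 0, 0, 0, 0, 0], [0, 0, 0, 0, 0, 0], [0, 0, 0, 0, 0, 0], [0, 0, 0, 0, 0, 0], [0, 0, 0, 0, 0, 0]], "hand": 1}}

```text
t: 11.43
ee_pos: [445.8, 211.9, 45.9]
orientation: [1.675, 1.724, -0.779]
ft_force: [0.1, -0.5, -1.1]
width: 59.8
```

```bash
python3 st.py 0 0
```

```text
t 11.43 pos [445.8 211.9  45.9] dist [ 0.  -1.1  0.1] rv [ 0.001 -0.002  0.001] rows 1 q [ 0.78  0.84  1.71 -0.62  1.33  1.13] F [ 0.1 -0.5 -1.1] w 59.8
[-0.8, -0.0, 0.8, 0.001, -0.002, 0.001]
```

```bash
cat > fin.py <<'E'
from kin import *
import sys
up=np.array([0,0,1.])
th=np.radians(1.6)
Tg=np.eye(4);Tg[:3,:3]=R.from_rotvec([1.675,1.724,-.779]).as_matrix();Tg[:3,3]=[445.8,211.9,45.9]
Tp=np.eye(4);Tp[:3,:3]=Rm(np.array([-np.sin(th),np.cos(th),0]),np.array([-np.cos(th),-np.sin(th),0]),up);Tp[:3,3]=[446,204.8,0]
TP=np.linalg.inv(Tg)@Tp   # panel in tool
c=np.array([579,-156.7,0]);y3=np.array([.307,.952,0]);x3=np.array([.952,-.307,0])
def end(h,dy=0,dx=0):
    "back face h above recess floor"
    T=np.eye(4);T[:3,:3]=Rm(up,-x3,-y3)
    ctr=c+up*128-50*y3+dy*y3+dx*x3+h*up   # back centre
    T[:3,3]=ctr+18*up+45*y3              # panel origin: centre of end (z=0), pz=-y3
    W=T@np.linalg.inv(TP);return W[:3,3],W[:3,:3]
if __name__=="__main__":
    a=[float(v) for v in sys.argv[1:]];p,Rr=end(*a);print("target",p.round(1),ik(p,Rr,[-.68,.5,1.65,.67,1.3,-.6])[0].round(2));plan(p,Rr)
E
python3 - <<'E'
from workcell import ctrl
from h import *
o=ctrl.get_obs();Rc=R.from_rotvec(o["orientation"]).as_matrix();print((Rc.T@[0,0,1]).round(3))
E
python3 fin.py 60
```

```text
[-0.765  0.    -0.644]
target [ 563.4 -205.2  213.1] [-0.68  0.54  1.65  0.67  1.31 -0.67]
t 11.43 pos [445.8 211.9  45.9] dist [ 117.5 -417.1  167.2] rv [0.032 1.554 0.377] rows 14 q [ 0.78  0.84  1.71 -0.62  1.33  1.13] F [ 0.1 -0.5 -1.1] w 59.8
[-28.5, 7.5, 15.3, 0.002, 0.111, 0.027]
[-29.8, 8.3, 12.0, 0.002, 0.111, 0.027]
[-30.7, 9.2, 8.6, 0.002, 0.111, 0.027]
[-31.2, 10.0, 5.2, 0.002, 0.111, 0.027]
[-31.3, 10.9, 1.7, 0.002, 0.111, 0.027]
[-31.0, 11.7, -1.8, 0.002, 0.111, 0.027]
[-30.3, 12.5, -5.2, 0.002, 0.111, 0.027]
[-29.2, 13.3, -8.6, 0.002, 0.111, 0.027]
[-27.7, 14.1, -11.8, 0.002, 0.111, 0.027]
[-25.8, 14.8, -14.8, 0.002, 0.111, 0.027]
[-23.6, 15.4, -17.5, 0.002, 0.111, 0.027]
[-21.1, 16.0, -20.0, 0.002, 0.111, 0.027]
[-18.3, 16.4, -22.3, 0.002, 0.111, 0.027]
[-15.3, 16.8, -24.2, 0.002, 0.111, 0.027]
```

{"op": "move_arm", "data": {"deltas": [[-15, 0, -13, 0, 0, 0], [-27, 0, -22.5, 0, 0, 0], [-27, 0, -22.5, 0, 0, 0], [-27, 0, -22.5, 0, 0, 0], [-27, 0, -22.5, 0, 0, 0]]}}

```text
t: 11.85
ee_pos: [442.5, 209.2, 202.9]
orientation: [1.67, 1.73, -0.796]
ft_force: [1.2, 0.4, -2.9]
width: 59.9
```

```bash
python3 fin.py 80
```

```text
target [ 563.4 -205.2  233.1] [-0.68  0.51  1.64  0.66  1.34 -0.65]
t 11.85 pos [442.5 209.2 202.9] dist [ 120.9 -414.3   30.2] rv [0.017 1.561 0.379] rows 14 q [ 0.78  0.59  1.7  -0.59  1.54  0.98] F [ 1.2  0.4 -2.9] w 59.9
[-20.8, 7.7, 21.5, 0.001, 0.112, 0.027]
[-22.9, 8.4, 19.0, 0.001, 0.112, 0.027]
[-24.6, 9.0, 16.4, 0.001, 0.112, 0.027]
[-26.0, 9.7, 13.5, 0.001, 0.112, 0.027]
[-27.1, 10.5, 10.5, 0.001, 0.112, 0.027]
[-27.8, 11.2, 7.5, 0.001, 0.112, 0.027]
[-28.2, 12.0, 4.3, 0.001, 0.112, 0.027]
[-28.1, 12.8, 1.2, 0.001, 0.112, 0.027]
[-27.7, 13.5, -2.0, 0.001, 0.112, 0.027]
[-27.0, 14.2, -5.0, 0.001, 0.112, 0.027]
[-25.8, 15.0, -8.0, 0.001, 0.112, 0.027]
[-24.4, 15.6, -10.8, 0.001, 0.112, 0.027]
[-22.6, 16.2, -13.5, 0.001, 0.112, 0.027]
[-20.5, 16.8, -15.9, 0.001, 0.112, 0.027]
```

{"op": "move_arm", "data": {"deltas": [[-21, 7.5, 21, 0, 0.112, 0.027], [-23, 8.5, 19, 0, 0.115, 0.027], [-25, 9, 16, 0, 0.115, 0.027], [-26, 10, 13, 0, 0.115, 0.027], [-28, 11, 10, 0, 0.115, 0.027]]}}

```text
t: 12.27
ee_pos: [491.6, 69.1, 219.5]
orientation: [2.126, 1.962, -0.213]
ft_force: [-0.6, 0.0, -3.5]
width: 59.7
```

```bash
python3 fin.py 80
```

```text
target [ 563.4 -205.2  233.1] [-0.68  0.51  1.64  0.66  1.34 -0.65]
t 12.27 pos [491.6  69.1 219.5] dist [  71.7 -274.2   13.6] rv [0.023 0.956 0.263] rows 9 q [ 0.29  0.26  1.92 -0.33  1.02  0.55] F [-0.6  0.  -3.5] w 59.7
[-28.9, 10.2, 7.3, 0.003, 0.106, 0.029]
[-29.2, 11.0, 4.2, 0.003, 0.106, 0.029]
[-29.2, 11.9, 1.0, 0.003, 0.106, 0.029]
[-28.8, 12.7, -2.1, 0.003, 0.106, 0.029]
[-28.0, 13.6, -5.1, 0.003, 0.106, 0.029]
[-26.9, 14.3, -8.1, 0.003, 0.106, 0.029]
[-25.5, 15.1, -10.9, 0.003, 0.106, 0.029]
[-23.7, 15.8, -13.6, 0.003, 0.106, 0.029]
[-21.7, 16.4, -16.0, 0.003, 0.106, 0.029]
```

{"op": "move_arm", "data": {"deltas": [[-29, 10, 7, 0.003, 0.108, 0.03], [-30, 11, 4, 0.003, 0.11, 0.03], [-30, 12, 1, 0.003, 0.11, 0.03], [-30, 13, -2, 0.003, 0.11, 0.03], [-29, 14, -5, 0.003, 0.11, 0.03]]}}

```text
t: 12.68
ee_pos: [530.9, -85.8, 232.4]
orientation: [-2.322, -1.891, -0.409]
ft_force: [0.7, 0.4, -3.5]
width: 59.8
```

```bash
python3 fin.py 80
```

```text
target [ 563.4 -205.2  233.1] [-0.68  0.51  1.64  0.66  1.34 -0.65]
t 12.68 pos [530.9 -85.8 232.4] dist [  32.5 -119.3    0.7] rv [0.022 0.409 0.123] rows 4 q [-0.35  0.27  1.87  0.35  0.99 -0.34] F [ 0.7  0.4 -3.5] w 59.8
[-26.6, 14.3, -6.8, 0.006, 0.102, 0.031]
[-25.3, 15.0, -9.6, 0.006, 0.102, 0.031]
[-23.7, 15.7, -12.2, 0.006, 0.102, 0.031]
[-21.8, 16.3, -14.6, 0.006, 0.102, 0.031]
```

{"op": "move_arm", "data": {"deltas": [[-27, 14, -7, 0.006, 0.105, 0.031], [-26, 15, -10, 0.006, 0.105, 0.031], [-24, 16, -12, 0.006, 0.105, 0.031], [-20, 15, -14, 0.006, 0.095, 0.031], [0, 0, 0, 0, 0, 0]]}}

```text
t: 13.1
ee_pos: [562.0, -221.5, 232.7]
orientation: [-2.118, -1.521, -0.807]
ft_force: [0.0, 0.2, -2.9]
width: 59.7
```

```bash
python3 fin.py 60
```

```text
target [ 563.4 -205.2  213.1] [-0.68  0.54  1.65  0.67  1.31 -0.67]
t 13.1 pos [ 562.  -221.5  232.7] dist [  1.3  16.3 -19.6] rv [ 0.013 -0.024 -0.009] rows 1 q [-0.72  0.53  1.63  0.68  1.36 -0.67] F [ 0.   0.2 -2.9] w 59.7
[-1.1, -4.1, 25.2, 0.013, -0.024, -0.009]
```

Now measure panel and recess in the same pictures.

{"op": "move_arm", "data": {"deltas": [[-1, -4, 10, 0.013, -0.024, -0.009], [0, 0, 0, 0, 0, 0], [0, 0, 0, 0, 0, 0]]}}

```text
t: 13.35
ee_pos: [557.8, -216.6, 219.8]
orientation: [-2.125, -1.54, -0.767]
ft_force: [1.3, 0.0, -2.8]
width: 59.9
```

```bash
python3 fin.py 60; python3 na.py 6 top scene wrist
python3 - <<'E'
import cv2
a=cv2.imread("pics/top6.png")[150:250,230:370];cv2.imwrite("pics/top6c.png",cv2.resize(a,None,fx=5,fy=5,interpolation=cv2.INTER_CUBIC))
a=cv2.imread("pics/scene6.png")[100:250,150:300];cv2.imwrite("pics/scene6c.png",cv2.resize(a,None,fx=4,fy=4,interpolation=cv2.INTER_CUBIC))
E
```

```text
target [ 563.4 -205.2  213.1] [-0.68  0.54  1.65  0.67  1.31 -0.67]
t 13.35 pos [ 557.8 -216.6  219.8] dist [ 5.5 11.4 -6.6] rv [-0.003  0.003 -0.006] rows 1 q [-0.7   0.54  1.64  0.66  1.33 -0.67] F [ 1.3  0.  -2.8] w 59.9
[5.4, 1.8, 13.1, -0.003, 0.003, -0.006]
top off 40 n 158 angle -90.41 r 38.9
top off 40 n 112 angle -1.04 r 40.1
top off 28 n 140 angle 0.05 r 28.4
top off 28 n 41 angle -60.93 r 29.3
scene off 40 n 249 angle 89.23 r 39.1
scene off 40 n 148 angle -1.34 r 39.6
scene off 28 n 256 angle -0.78 r 28.3
scene off 28 n 59 angle 33.32 r 28.5
```

View pics/top6c.png

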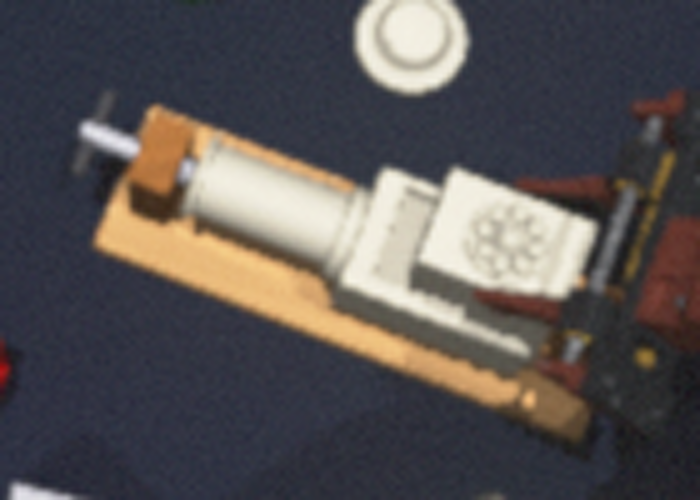

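View pics/scene6c.png

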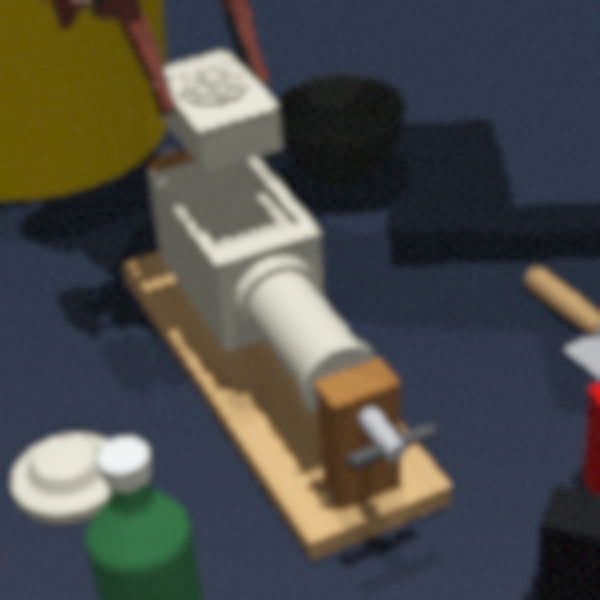

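View pics/wrist6.png

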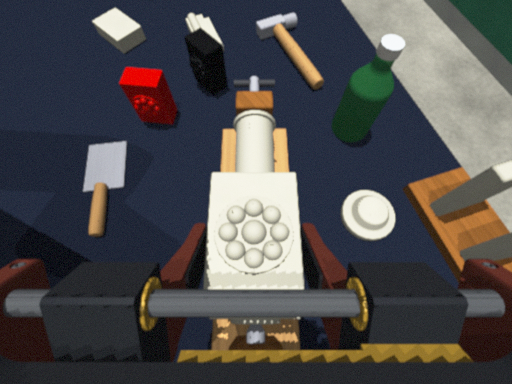

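```bash
cat > rec.py <<'E'
from fin import *
for n in("top","scene"):
    P=cloud(load(n+"5"));D=P-(c+up*100);X=D@x3;Y=D@y3;Z=D[...,2]
    # recess region: floor points near z=28 inside block outline
    fl=(abs(Z-28)<4)&(abs(X)<36)&(Y>-105)&(Y<5)
    q=np.c_[X[fl],Y[fl]].astype(np.float32);print(n,"floor",fl.sum(),"x",np.percentile(q[:,0],[1,99]).round(1),"y",np.percentile(q[:,1],[1,99]).round(1),cv2.minAreaRect(q))
    bl=(abs(Z-40)<5)&(abs(X)<46)&(Y>-122)&(Y<24)
    q=np.c_[X[bl],Y[bl]].astype(np.float32);print(n,"rim",bl.sum(),"x",np.percentile(q[:,0],[1,99]).round(1),"y",np.percentile(q[:,1],[1,99]).round(1),cv2.minAreaRect(q),"z",np.median(Z[bl]).round(1))
# panel held: measured TCP of pics 6
W=np.eye(4);W[:3,:3]=R.from_rotvec([-2.125,-1.54,-.767]).as_matrix();W[:3,3]=[557.8,-216.6,219.8]
T=W@TP;ctr=T[:3,:3]@[18,0,45]+T[:3,3];print("pred panel front-face centre jig",((ctr-c-100*up)@np.c_[x3,y3,up]).round(1))
print("panel x axis",T[:3,0].round(3),"pz in jig",(T[:3,2]@np.c_[x3,y3,up]).round(3))
for n in("top","scene"):
    P=cloud(load(n+"6"));D=P-(c+up*100);X=D@x3;Y=D@y3;Z=D[...,2]
    zf=(ctr-c)[2]-100
    hsv=cv2.cvtColor(load(n+"6")["frame"],cv2.COLOR_RGB2HSV)
    m=(abs(Z-zf)<6)&(abs(X)<45)&(Y<0)&(Y>-130)&(hsv[...,1]<60)&(hsv[...,2]>80)
    q=np.c_[X[m],Y[m]].astype(np.float32);print(n,"panel face",m.sum(),cv2.minAreaRect(q),"x",np.percentile(q[:,0],[1,99]).round(1),"y",np.percentile(q[:,1],[1,99]).round(1),"z",np.median(Z[m]).round(1),"pred",zf.round(1))
    A=np.c_[X[m],Y[m],np.ones(m.sum())];s=np.linalg.lstsq(A,Z[m],rcond=None)[0];print("  slope",s[:2].round(3))
E
python3 rec.py
```

```text
top floor 566 x [-29.2  33.7] y [-97.6  -4. ] ((2.0804500579833984, -50.515506744384766), (65.30912017822266, 95.83943939208984), 0.12811526656150818)
top rim 422 x [-39.9  40.1] y [-114.9   14.6] ((0.5062294006347656, -50.034156799316406), (130.1088104248047, 81.43798065185547), 89.89629364013672) z 40.4
scene floor 350 x [-34.6  26.4] y [-97.2 -14.8] ((-4.4088287353515625, -55.7450065612793), (62.367313385009766, 85.88549041748047), 0.3550531268119812)
scene rim 374 x [-41.   39.2] y [-112.3   20.2] ((-1.0103340148925781, -47.574066162109375), (136.9812469482422, 81.62091064453125), 89.81411743164062) z 39.8
pred panel front-face centre jig [ -1.7 -62.6 130.7]
panel x axis [0.007 0.002 1.   ] pz in jig [-0.003 -1.     0.004]
top panel face 498 ((-0.7742271423339844, -63.567325592041016), (90.21875, 62.97230911254883), 89.79330444335938) x [-30.3  29.2] y [-107.2  -18.9] z 131.0 pred 130.7
  slope [-0.016 -0.012]
scene panel face 319 ((-1.4650287628173828, -60.28374099731445), (67.26266479492188, 95.68184661865234), 2.202573537826538) x [-32.5  30.1] y [-102.4  -13.3] z 130.2 pred 130.7
  slope [ 0.002 -0.022]
```

```bash
python3 fin.py 30 0.3 -0.8
```

```text
target [ 562.7 -204.6  183.1] [-0.68  0.58  1.67  0.68  1.27 -0.7 ]
t 13.5 pos [ 558.4 -215.9  220.9] dist [  4.3  11.3 -37.8] rv [-0.002  0.003 -0.004] rows 2 q [-0.7   0.53  1.64  0.66  1.34 -0.67] F [-0.3  0.4 -2.4] w 59.9
[-7.5, 0.4, 18.4, -0.001, 0.001, -0.002]
[-7.5, 0.4, 18.4, -0.001, 0.001, -0.002]
```

{"op": "move_arm", "data": {"deltas": [[-5, 0.4, 13, -0.001, 0.001, -0.002], [-5, 0.4, 12, -0.001, 0.001, -0.002], [-3, 0, 7, 0, 0, 0], [0, 0, 0, 0, 0, 0], [0, 0, 0, 0, 0, 0]]}}

```text
t: 13.92
ee_pos: [563.5, -200.9, 186.7]
orientation: [-2.117, -1.555, -0.773]
ft_force: [0.2, -0.8, -2.7]
width: 60.1
```

```bash
python3 fin.py 20 0.3 -0.8
```

```text
target [ 562.7 -204.6  173.1] [-0.68  0.59  1.67  0.68  1.26 -0.72]
t 13.92 pos [ 563.5 -200.9  186.7] dist [ -0.8  -3.8 -13.6] rv [-0.002  0.003  0.007] rows 1 q [-0.68  0.57  1.67  0.68  1.27 -0.71] F [ 0.2 -0.8 -2.7] w 60.1
[-11.6, 0.3, 7.9, -0.002, 0.003, 0.007]
```

{"op": "move_arm", "data": {"deltas": [[-6, 0.2, 4, -0.002, 0.003, 0.007], [-4, 0, 3, 0, 0, 0], [0, 0, 0, 0, 0, 0], [0, 0, 0, 0, 0, 0]]}}

```text
t: 14.25
ee_pos: [562.8, -204.2, 173.4]
orientation: [-2.121, -1.544, -0.775]
ft_force: [1.3, -0.2, -3.6]
width: 60.0
```

```bash
python3 fin.py 16 0.3 -0.8
```

```text
target [ 562.7 -204.6  169.1] [-0.68  0.6   1.67  0.68  1.25 -0.72]
t 14.25 pos [ 562.8 -204.2  173.4] dist [-0.1 -0.4 -4.3] rv [ 0.    -0.001 -0.001] rows 1 q [-0.68  0.59  1.67  0.68  1.26 -0.72] F [ 1.3 -0.2 -3.6] w 60.0
[-3.1, 0.1, 3.0, 0.0, -0.001, -0.001]
```

```bash
python3 na.py 7 top scene >/dev/null
python3 - <<'E'
from fin import *
for n in("top","scene"):
    d=load(n+"7");P=cloud(d);D=P-(c+up*100);X=D@x3;Y=D@y3;Z=D[...,2];hsv=cv2.cvtColor(d["frame"],cv2.COLOR_RGB2HSV)
    w=(hsv[...,1]<60)&(hsv[...,2]>80)
    for nm,z0,yl in(("panel",84,(-130,10)),("rim",40,(-125,24))):
        m=(abs(Z-z0)<5)&(abs(X)<46)&(Y<yl[1])&(Y>yl[0])&w
        q=np.c_[X[m],Y[m]].astype(np.float32);print(n,nm,m.sum(),"x",np.percentile(q[:,0],[1,99]).round(1),"y",np.percentile(q[:,1],[1,99]).round(1),"z",np.median(Z[m]).round(1),cv2.minAreaRect(q))
a=cv2.imread("pics/top7.png")[160:240,280:370];cv2.imwrite("pics/top7c.png",cv2.resize(a,None,fx=7,fy=7,interpolation=cv2.INTER_CUBIC))
a=cv2.imread("pics/scene7.png")[110:210,160:260];cv2.imwrite("pics/scene7c.png",cv2.resize(a,None,fx=6,fy=6,interpolation=cv2.INTER_CUBIC))
E
```

```text
top panel 408 x [-29.8  31. ] y [-94.1  -6. ] z 84.3 ((0.2608680725097656, -50.311100006103516), (89.54048156738281, 63.644676208496094), 89.55091857910156)
top rim 231 x [-40.1  38.7] y [-105.5   15. ] z 40.3 ((-0.4358634948730469, -41.94696807861328), (127.63827514648438, 80.18131256103516), 89.58390045166016)
scene panel 311 x [-31.4  29.8] y [-90.    0.3] z 83.8 ((-0.9518241882324219, -44.877357482910156), (91.8513412475586, 66.65771484375), 89.12813568115234)
scene rim 230 x [-40.9  39.3] y [-109.1   19.7] z 39.8 ((-0.3262748718261719, -46.291717529296875), (80.7729263305664, 134.62977600097656), 0.9721457362174988)
```

View pics/scene7c.png

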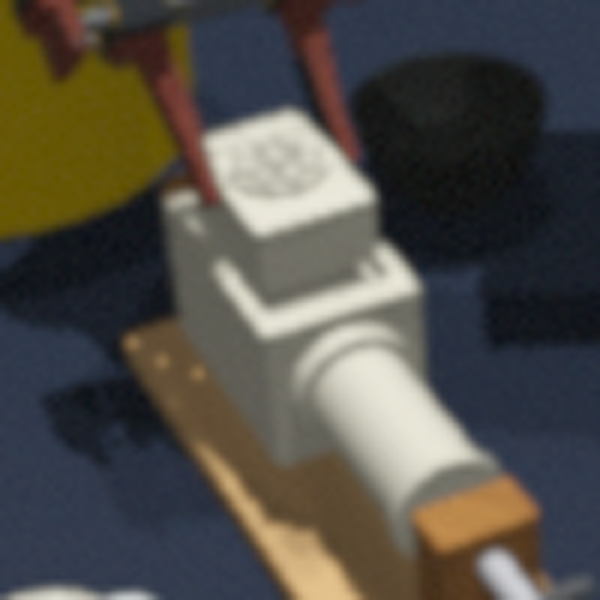

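View pics/top7c.png

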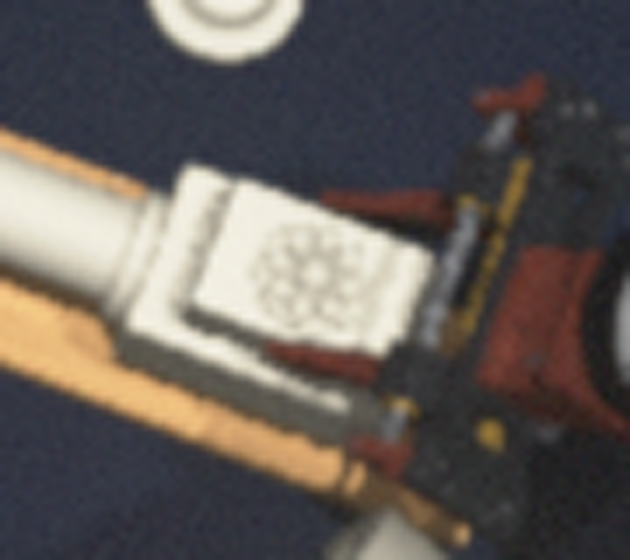

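{"op": "move_arm", "data": {"deltas": [[-3.2, 0, 3, 0, -0.001, -0.001], [-2, 0, 2.2, 0, 0, 0], [0, 0, 0, 0, 0, 0]]}}

```text
t: 14.6
ee_pos: [563.0, -205.6, 166.4]
orientation: [-2.122, -1.547, -0.776]
ft_force: [-0.1, -0.1, -3.6]
width: 59.5
```

```bash
python3 fin.py 6 -0.2 -0.8
```

```text
target [ 562.5 -205.1  159.1] [-0.68  0.61  1.67  0.69  1.24 -0.73]
t 14.6 pos [ 563.  -205.6  166.4] dist [-0.4  0.5 -7.3] rv [0.002 0.001 0.001] rows 1 q [-0.69  0.6   1.67  0.69  1.25 -0.73] F [-0.1 -0.1 -3.6] w 59.5
[-4.4, -0.6, 5.8, 0.002, 0.001, 0.001]
```

{"op": "move_arm", "data": {"deltas": [[-2.6, -0.5, 3.4, 0.002, 0.001, 0], [-1.6, 0, 2, 0, 0, 0], [0, 0, 0, 0, 0, 0]]}}

```text
t: 14.85
ee_pos: [562.6, -205.2, 158.9]
orientation: [-2.12, -1.546, -0.775]
ft_force: [0.8, 0.4, -2.6]
width: 60.3
```

```bash
python3 fin.py 0 -0.2 -0.8
```

```text
target [ 562.5 -205.1  153.1] [-0.68  0.62  1.68  0.69  1.23 -0.74]
t 14.85 pos [ 562.6 -205.2  158.9] dist [-0.   0.1 -5.8] rv [-0.     0.     0.001] rows 1 q [-0.69  0.61  1.68  0.69  1.24 -0.74] F [ 0.8  0.4 -2.6] w 60.3
[-3.7, -0.1, 4.5, -0.0, 0.0, 0.001]
```

Already 6 mm inside the recess without contact. Continue.

{"op": "move_arm", "data": {"deltas": [[-2, 0, 2.4, 0, 0, 0], [-1, 0, 1.2, 0, 0, 0], [0, 0, 0, 0, 0, 0]]}}

```text
t: 15.1
ee_pos: [562.8, -205.3, 154.3]
orientation: [-2.12, -1.547, -0.776]
ft_force: [-0.7, -0.2, -0.9]
width: 60.0
```

```bash
python3 fin.py 0 -0.2 -0.8
```

```text
target [ 562.5 -205.1  153.1] [-0.68  0.62  1.68  0.69  1.23 -0.74]
t 15.1 pos [ 562.8 -205.3  154.3] dist [-0.3  0.2 -1.2] rv [ 0.    -0.     0.002] rows 1 q [-0.69  0.62  1.68  0.69  1.23 -0.74] F [-0.7 -0.2 -0.9] w 60.0
[-0.7, -0.3, 1.0, 0.0, -0.0, 0.002]
```

{"op": "move_arm", "data": {"deltas": [[-0.7, 0, 0.9, 0, 0, 0], [-0.4, 0, 0.5, 0, 0, 0], [0, 0, 0, 0, 0, 0]]}}

```text
t: 15.35
ee_pos: [563.0, -205.4, 154.1]
orientation: [-2.119, -1.547, -0.778]
ft_force: [-0.1, -0.4, -3.1]
width: 59.5
```

```bash
python3 fin.py 0 -0.2 -0.8|head -2
```

```text
target [ 562.5 -205.1  153.1] [-0.68  0.62  1.68  0.69  1.23 -0.74]
t 15.35 pos [ 563.  -205.4  154.1] dist [-0.5  0.3 -1. ] rv [ 0.001 -0.002  0.003] rows 1 q [-0.69  0.62  1.68  0.69  1.23 -0.75] F [-0.1 -0.4 -3.1] w 59.5
```

{"op": "move_arm", "data": {"deltas": [[-1.2, 0, 1.4, 0, 0, 0], [-0.6, 0, 0.8, 0, 0, 0]]}}

```text
t: 15.52
ee_pos: [563.2, -205.4, 154.0]
orientation: [-2.116, -1.547, -0.781]
ft_force: [-2.7, -0.8, 4.3]
width: 60.1
```

```bash
python3 fin.py 0 -0.2 -0.8|head -2
```

```text
target [ 562.5 -205.1  153.1] [-0.68  0.62  1.68  0.69  1.23 -0.74]
t 15.52 pos [ 563.2 -205.4  154. ] dist [-0.6  0.3 -0.9] rv [ 0.001 -0.004  0.004] rows 1 q [-0.69  0.62  1.68  0.69  1.23 -0.75] F [-2.7 -0.8  4.3] w 60.1
```

{"op": "move_arm", "data": {"deltas": [[0, 0, 0, 0, 0, 0], [0, 0, 0, 0, 0, 0], [0, 0, 0, 0, 0, 0], [0, 0, 0, 0, 0, 0], [0, 0, 0, 0, 0, 0]], "hand": -1}}

```text
t: 15.93
ee_pos: [564.1, -205.5, 154.4]
orientation: [-2.117, -1.548, -0.783]
ft_force: [0.8, -0.3, -0.4]
width: 87.1
```

```bash
python3 fin.py 0 -0.2 -0.8|head -2
```

```text
target [ 562.5 -205.1  153.1] [-0.68  0.62  1.68  0.69  1.23 -0.74]
t 15.93 pos [ 564.1 -205.5  154.4] dist [-1.6  0.4 -1.3] rv [ 0.003 -0.004  0.004] rows 1 q [-0.69  0.62  1.68  0.69  1.23 -0.75] F [ 0.8 -0.3 -0.4] w 87.1
```

{"op": "move_arm", "data": {"deltas": [[0, 0, -12, 0, 0, 0], [0, 0, -20, 0, 0, 0], [0, 0, -30, 0, 0, 0], [8, 0, -35, 0, 0, 0], [15, 0, -30, 0, 0, 0]]}}

```text
t: 16.35
ee_pos: [539.8, -266.1, 264.0]
orientation: [-2.109, -1.538, -0.772]
ft_force: [0.2, -0.1, 0.5]
width: 87.8
```

```bash
python3 na.py 8 top scene wrist
python3 - <<'E'
from fin import *
for n in("top","scene","wrist"):
    d=load(n+"8");P=cloud(d);D=P-(c+up*100);X=D@x3;Y=D@y3;Z=D[...,2];hsv=cv2.cvtColor(d["frame"],cv2.COLOR_RGB2HSV)
    w=(hsv[...,1]<60)&(hsv[...,2]>80)
    for nm,z0,yl in(("panel",64,(-130,10)),("rim",40,(-125,24))):
        m=(abs(Z-z0)<4)&(abs(X)<46)&(Y<yl[1])&(Y>yl[0])&w
        if m.sum()<20: continue
        q=np.c_[X[m],Y[m]].astype(np.float32);A=np.c_[X[m],Y[m],np.ones(m.sum())];s=np.linalg.lstsq(A,Z[m],rcond=None)[0]
        print(n,nm,m.sum(),"x",np.percentile(q[:,0],[1,99]).round(1),"y",np.percentile(q[:,1],[1,99]).round(1),"z",np.median(Z[m]).round(1),"slope",s[:2].round(3))
a=cv2.imread("pics/top8.png")[160:240,240:370];a=cv2.resize(a,(780,480),interpolation=cv2.INTER_CUBIC);cv2.imwrite("pics/top8c.png",a)
a=cv2.imread("pics/scene8.png")[110:230,160:280];cv2.imwrite("pics/scene8c.png",cv2.resize(a,None,fx=5,fy=5,interpolation=cv2.INTER_CUBIC))
E
```

```text
top off 40 n 177 angle -89.81 r 39.0
top off 40 n 159 angle 0.19 r 40.4
scene off 40 n 242 angle 90.17 r 39.2
scene off 40 n 119 angle 0.31 r 40.1
wrist off 40 n 631 angle -1.03 r 42.0
wrist off 40 n 296 angle 77.7 r 43.6
top panel 375 x [-28.8  30.7] y [-96.   -7.2] z 64.7 slope [0.008 0.003]
top rim 357 x [-39.6  40.6] y [-114.5   14.7] z 40.4 slope [ 0.002 -0.003]
scene panel 276 x [-29.6  30.1] y [-92.1  -1.9] z 64.1 slope [-0.008 -0.007]
scene rim 283 x [-39.9  39.8] y [-107.    20.1] z 39.9 slope [ 0.002 -0.002]
wrist panel 2503 x [-29.8  29.2] y [-95.4  -5.9] z 66.4 slope [-0.001  0.004]
wrist rim 2436 x [-40.6  38.9] y [-113.8   15.1] z 42.4 slope [0.002 0.001]
```

View pics/scene8c.png

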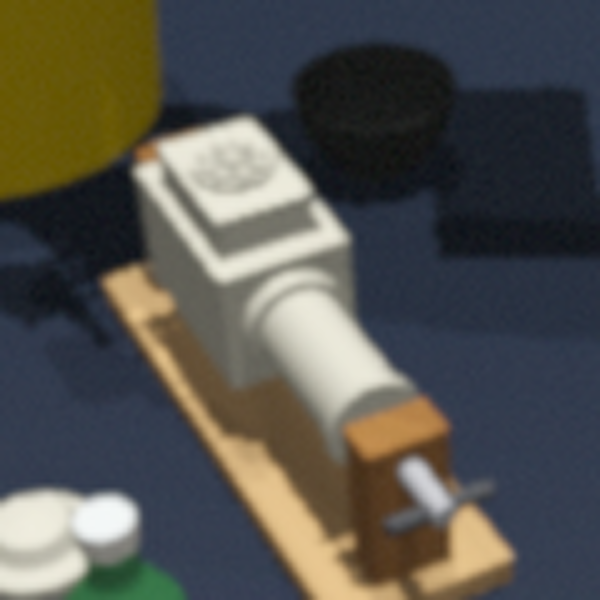

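View pics/top8c.png

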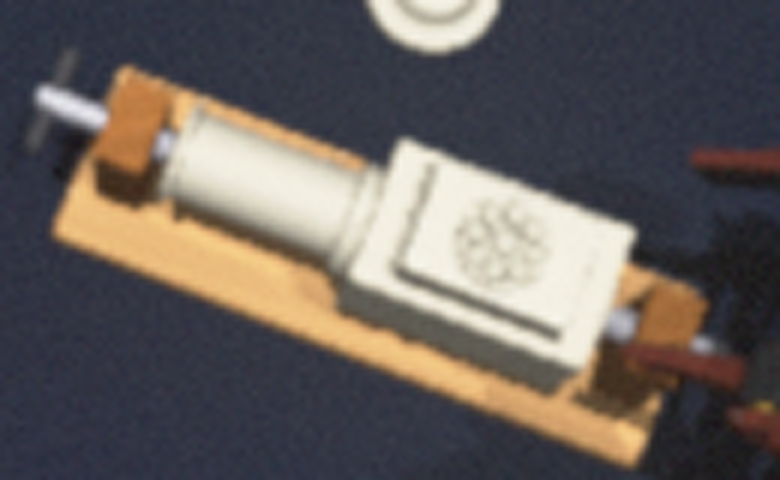

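View pics/wrist8.png

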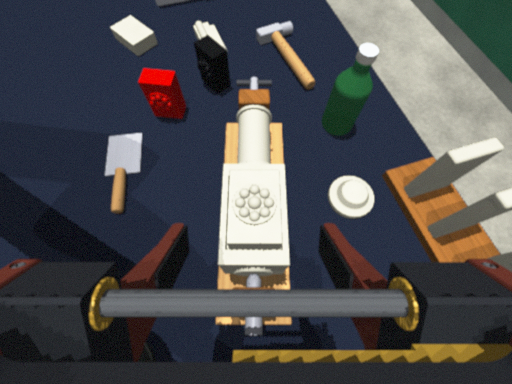

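{"op": "move_arm", "data": {"deltas": [[10, 0, -10, 0, 0, 0], [0, 0, 0, 0, 0, 0], [0, 0, 0, 0, 0, 0], [0, 0, 0, 0, 0, 0]]}}

```text
t: 16.83
ee_pos: [540.7, -264.4, 279.9]
orientation: [-2.11, -1.541, -0.774]
ft_force: [0.8, 0.2, 0.3]
width: 87.8
```

```bash
python3 -c "
from workcell import ctrl
o=ctrl.get_obs();print(o['t'],o['ee_pos'],abs(o['qvel']).max());print(ctrl.close_job())"
```

```text
16.8333 [ 540.7177681  -264.44844092  279.86512086] 0.016708419388438235
the job is handed in; nothing more can be done
None
```

I turned the newel until its recess faced straight up, then laid the rosette panel in it, rosette up, let go, backed the arm away and handed the job in at 16.8 s. The recess started at about 103°, so the turn took two grips on the neck.

**Last checks:**
- **Newel angle:** after release, the top and scene cameras put it 0.2–0.3° from straight up. The wrist camera said −1.0°.
- **Panel seating:** its face stands about 24 mm above the rim in all three views, which is what fully home should give (36 − 12 mm). Its slope is under 0.5°, so it lies flat.
- **Position in the recess:** the panel is within 1–2 mm of centre. The scene camera reads a few mm further along the jig's y than the top camera, for both the panel and the rim.
- **Forces:** the highest wrist force I read was about 52 N, while turning the neck, against the 120 N limit. The panel went in without jamming.
- **Other things on the bench:** nothing else was touched on purpose. In the last pictures they look to be where they started, but I did not measure them.

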